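# Release a jar from the hold-down stand, row it up and close the stand

### The job

Swing the lever on the hold-down stand all the way up so that its pressing foot comes off the jar, then take the jar out and set it down upright, without dropping it, on the empty ringed place at the left end of the wooden board, so that it completes the neat row with the two jars standing there. Finally swing the lever all the way down again over the empty stand; leave the two jars and the other things on the table where they are.

Things in the scene. Friction and masses are not known exactly. Their poses are not given: they have to be found in the camera images.
- stand: hold-down stand, fixed. Origin at table level under the nest's middle; x points from its open front to its column. Base plate x -60 to +66, y +-65, 12 mm thick. Nest: ring lip, inner radius 37, outer 41, top at z 20. Column x +43 to +63, y +-22. Grey head over the jar: x -25 to +63, y +-22, z 182 to 236 mm: the jar is gripped with a tilted tool from the front.
- foot_face (a point): middle of the underside of the stand's pressing foot, on the nest's axis over the jar. The foot is a disc of radius 16, 12 mm thick, on a rod of radius 6 through the head. Underside 113.5 mm above the table with the lever down (1.5 over the jar); it rises 40 mm per rad of the lever, to 163.5 fully up.
- lever (a joint): angle of the stand's lift lever, rad: 0 = fully down (points to the robot's side, 0.3 rad below level), 1.25 = fully up (0.95 rad above level). It stays where it is left. Hinge axis along the stand's y, through the stand's x +12, y -58, z 207 mm (right side of the head seen from the robot).
- lever_grip (a point): centre of the black barrel grip at the lever's end, 75 mm from the hinge axis. The barrel is a cylinder of diameter 26, 34 mm long, lying along the stand's y axis, so that it can be pinched on its two flat ends and turns in the grip; or be pushed from below or above. The bar to the hinge is 8 mm wide.
- jar: the yellow jar with a blue band that stands in the nest: 69 mm diameter, 100 mm tall, about 0.15 kg, origin at the centre of its underside (12 mm above the table at the start), z up its axis; nearly straight sides up to z 70, smaller neck above.
- board: plywood board fixed to the table, 100 x 330 mm, top 18 mm above the table, with three flat dark rings (79 mm diameter, places for jars) in a row along its y, 110 mm apart. Origin at table level under the centre of the left ring, the empty one; the others are at y -110 and -220 mm. x points away from the robot. Board: x +-50, y -275 to +55.
- row_mid: jar of the same kind that stands on the board's middle ring; origin at the centre of its underside.
- row_right: jar of the same kind that stands on the board's right ring; origin at the centre of its underside.
- plain_jar: bystander: plain yellow jar, 68 mm diameter, 100 tall, origin at the centre of its underside
- glue_bottle: bystander: small white squeeze bottle with a green nozzle, 44 mm diameter, 121 tall, origin at the centre of its underside
- loose_lid: bystander: black jar lid lying on the table, 60 mm diameter, 14 high, origin at the centre of its underside
- tin: bystander: closed ink tin, 70 mm diameter, 70 tall, origin at the centre of its underside
Things that resemble listed ones, but are neither listed nor needed, are in the scene too. Leave any pink look-alike of the row_mid alone. Leave any purple look-alike of the jar alone.

How it is judged:
By the outcome, as a careful person would: the job done as asked, in the order asked, and still so for the second after the job is handed in, with the robot touching nothing.
It also fails if it takes over 64 s, if anything falls off the work surface, if the arm or the gripper's body presses on something with over 40 N, if the wrist force passes 120 N, or if a joint passes its speed limit or range.

### The arm

A 6-joint arm with a two-finger parallel gripper is mounted at the origin on the work surface; the furniture and walls round the work are solid. World frame = base frame: x ahead of the robot, y to its left, z up, the work surface at z = 0. Lengths are in mm, angles in rad, forces in N, time in s.
With the tool pointing down it reaches from about 350 to 975 mm from the base axis. Payload 17.4 kg.
Tool frame: the origin (TCP) lies midway between the tips of the shut fingers; the grasp point (between the pads) lies 19 mm behind it; z points along the fingers, y is the line along which they close (so a half turn about z gives the same grasp; the last joint's range is limited). The gripper opens to 85 mm and grips with 20 to 120 N. Pads are 22 mm wide; open, the fingers measure 114 mm over their backs; the gripper's body (76 mm by 85 mm) begins 54 mm behind the grasp point. The pads swing forward as they close: fully open they stand 13 mm farther back than shut.
Start: joints at [1.067, 0.116, 1.442, -0, 1.584, -0.038], TCP at [303.176, 603.089, 231.303] pointing down, gripper open.
Joint ranges: [-2.83, 2.83], [-0.83, 2.19], [0.07, 2.5], [-1.14, 4.28], [0.01, 3], [-2.97, 2.97]. Speed limits (rad/s): [1.89, 1.89, 2.22, 3.14, 3.14, 3.14].

### API

Orientations are given as a unit quaternion [x, y, z, w].
In Python, from plant import * gives the robot as it stands.
- The arm moves only by the tool send_rows, never from a script. Its argument "series" is one flat list of numbers, 7 for each row, row after row: the turn, a rotation vector about the tool's x, y, z in rad, then the shift along the tool's x, y, z in mm, then the opening, from -1 (shut) to 1 (fully open). In form: [wx, wy, wz, tx, ty, tz, grip, wx, wy, wz, tx, ty, tz, grip, ...]. A call has 1 to 20 rows; each row shifts and turns the commanded pose from where the row before left it, along the tool's axes as they then stand; what a row does not reach is not made up. A row lasts 1/8 s, in which the tool goes at most 62.5 mm and 10.7 degrees, less where a joint would pass 70% of its speed; a pose out of reach is approached as far as the arm can. A call is refused whole if a number of a shift passes 62.5 or a number of a turn 0.188, either way. A call with a gripper value outside its range is refused whole. The fingers move at their own pace and stop on an object; the grip force is fixed at half the most. Time passes only in rows, so rows that do not move let the fingers close. It gives the time, the measured TCP pose, the force, the opening and the grip force at its end, in the units of the state.
- sense(): the state, without advancing time (a new reading comes with each control period).
- camera(name): name is "side" or "top" or "wrist"; returns (picture, depth): 384x512x3 uint8, blue, green, red; 384x512 float32, mm along the optical axis (not along the pixel's ray), 0 where there is no reading.
- calibration(name): a dict with "fx", "fy", "cx", "cy" (pixels), "rvec" (rotation vector, rad) and "tvec" (3), from world to camera coordinates, as OpenCV has them; the wrist camera has in their place "hand_eye" (4x4, takes a point from camera to tool coordinates, whose origin is the TCP and whose axes are the flange's). Camera axes: x right, y down, z forward; pixel columns grow to the right and rows downward; lengths in mm; the calibration is good to about 2 mm. A picture is of the moment at which its call begins: read the wrist's pose just before it. calibration takes no time and is no camera call.
- job_done(): hands the job in; it is judged then, once.
The state is a dict: "time_s": time; "joint_pos": joint angles; "qvel": joint speeds; "joint_torque": joint torques, N m; "position": TCP position; "eef_rot": TCP orientation; "wrist_force": force on the tool from outside, world axes, zero at the start; "wrist_torque": the same for the moment, N m; "gripper_width": opening from 0.0 (shut) to 1.0 (fully open); "finger_force": force on a finger pad.
Only numpy, scipy, OpenCV 4.12 (cv2) and the standard library are available. Lean on these libraries where they do the work, as an engineer would, in place of code of your own. Each camera call takes 0.05 s, during which the arm holds its last target. There are 200 camera calls.

## Working session

There is one attempt and no reset: what is moved stays moved. The work goes in short steps, Python scripts to look and compute and a tool call to move; the robot and the scene stay as the last step left them, time stands still between calls to the robot, and variables do not carry over. Pictures are saved under pics/ and viewed, at most 10 in all, crops included, and the job is handed in when it is done.

Besides the shell and the picture viewer there is one more tool, called as name(argument=value, ...) on one line, values as JSON. send_rows: Moves the arm, as the interface text tells. Its arguments: {"type":"object","properties":{"series":{"type":"array"}},"required":["series"]}

```bash
ls; mkdir -p pics
python3 - <<'E'
from plant import *
import cv2,numpy as np
s=sense();print(s)
for n in("side","top","wrist"):
    im,d=camera(n);cv2.imwrite(f"pics/{n}0.png",im);np.save(f"pics/{n}0.npy",d);print(n,calibration(n))
a=cv2.imread("pics/side0.png");b=cv2.imread("pics/top0.png")
E
```

```text
pics
{'time_s': 0.0, 'joint_pos': array([ 1.06719241e+00,  1.16458060e-01,  1.44223651e+00,  4.06150839e-05,
        1.58402160e+00, -3.77909866e-02]), 'qvel': array([ 0.001626  , -0.00150111, -0.00152775, -0.00093906,  0.00055029,
       -0.0005059 ]), 'joint_torque': array([-9.13149524e-04, -7.31961465e+01, -6.32511020e+01, -3.31841136e-05,
        5.82280423e-03,  1.01940716e-04]), 'position': array([303.07670529, 602.922012  , 230.59886724]), 'eef_rot': array([ 2.30806198e-01,  9.72999580e-01, -5.35872421e-04, -1.69782808e-04]), 'wrist_force': array([ 0.20822796, -0.23859157,  0.0398884 ]), 'wrist_torque': array([-0.00997707, -0.02820891, -0.04912185]), 'finger_force': 0.0, 'gripper_width': 0.9989067510892534}
side {'fx': 403.6779394236567, 'fy': 403.6779394236567, 'cx': 257.1439989814957, 'cy': 195.26156922147587, 'rvec': array([ 2.02388665, -0.09049354,  0.07903402]), 'tvec': array([-387.79086819,  146.98589264, 1201.69218762])}
top {'fx': 419.65590478378925, 'fy': 419.65590478378925, 'cx': 260.9154382548696, 'cy': 190.38582809662176, 'rvec': array([ 2.12687951, -2.08565888,  0.21775891]), 'tvec': array([  -8.41586706,  382.21110685, 1375.67975806])}
wrist {'fx': 275.71346280924314, 'fy': 275.71346280924314, 'cx': 256.51053968136614, 'cy': 187.1948313438477, 'hand_eye': array([[ 3.88759347e-04, -9.52169861e-01, -3.05568984e-01,
         7.88238361e+01],
       [ 9.99999919e-01,  3.38317019e-04,  2.18032750e-04,
         6.42496710e-01],
       [-1.04225025e-04, -3.05569044e-01,  9.52169916e-01,
        -1.42448340e+02],
       [ 0.00000000e+00,  0.00000000e+00,  0.00000000e+00,
         1.00000000e+00]])}
```

View pics/side0.png

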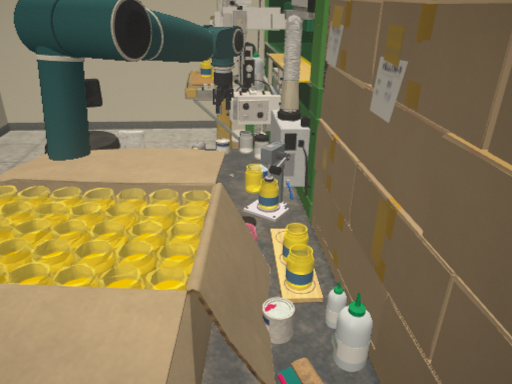

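View pics/top0.png

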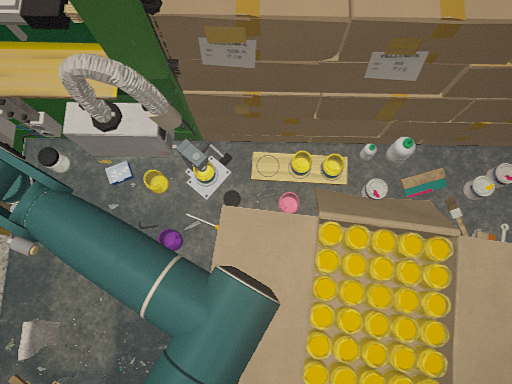

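The side view shows the stand with the jar at about (268,195) and the board with two jars at (295,245) and (300,268). In the top view the stand is at (204,172), the empty ring at (268,166), and the row jars at (300,162) and (332,165). The plain jar is at (156,181), the purple look-alike at (172,240), the pink one at (289,203) and the lid at (232,199). I'll enlarge the working area to confirm.

```bash
cat > h.py <<'E'
import cv2,numpy as np
from plant import *
from scipy.spatial.transform import Rotation as R
def pose(c,s=None):
    "camera->world R,t"
    k=calibration(c)
    if 'hand_eye' in k:
        H=k['hand_eye'];Rw=R.from_quat(s['eef_rot']).as_matrix()
        return k,Rw@H[:3,:3],Rw@H[:3,3]+s['position']
    r=cv2.Rodrigues(k['rvec'])[0];return k,r.T,-r.T@k['tvec']
def ray(c,u,v,s=None):
    k,r,t=pose(c,s);return t,r@np.array([(u-k['cx'])/k['fx'],(v-k['cy'])/k['fy'],1])
def atz(c,u,v,z,s=None):
    t,d=ray(c,u,v,s);return t+d*(z-t[2])/d[2]
def cloud(c,dep,s=None):
    k,r,t=pose(c,s);v,u=np.mgrid[:dep.shape[0],:dep.shape[1]]
    p=np.stack([(u-k['cx'])/k['fx']*dep,(v-k['cy'])/k['fy']*dep,dep],-1)
    p=p@r.T+t;p[dep<=0]=np.nan;return p
def proj(c,p,s=None):
    k,r,t=pose(c,s);q=(np.atleast_2d(p)-t)@r
    return np.c_[q[:,0]/q[:,2]*k['fx']+k['cx'],q[:,1]/q[:,2]*k['fy']+k['cy']]
E
python3 - <<'E'
from h import *
a=cv2.imread("pics/side0.png")[130:300,215:335];b=cv2.imread("pics/top0.png")[125:225,140:360]
a=cv2.resize(a,None,fx=2.6,fy=2.6,interpolation=cv2.INTER_CUBIC);b=cv2.resize(b,(484,220),interpolation=cv2.INTER_CUBIC)
w=cv2.resize(cv2.imread("pics/wrist0.png"),(300,222));o=np.zeros((444,800,3),np.uint8);o[:442,:312]=a;o[:220,314:798]=b;o[222:,314:614]=w
cv2.imwrite("pics/c0.png",o)
P=cloud("top",np.load("pics/top0.npy"))
for n,u,v in[("stand jar",204,172),("head",190,155),("ring",268,166),("mid",300,157),("right",332,160),("plain",156,181),("lid",232,199),("lever?",222,157),("boardUL",254,155),("boardLL",253,178),("table",215,205),("boardUR",345,157)]:
    print(n,P[v,u].round(1))
E
```

```text
stand jar [448.6 197.8  18.2]
head [444.1 209.6 232.9]
ring [475.1 -23.6  15.3]
mid [ 504.3 -133.4   33.4]
right [ 493.6 -242.4   40.2]
plain [416.  364.9   6.9]
lid [355.9  97.7  14.7]
lever? [450.  118.2 198.5]
boardUL [512.3  25.9  20.9]
boardLL [431.   27.5  15.6]
table [335.8 156.3   4. ]
boardUR [ 510.4 -290.6   22.9]
```

View pics/c0.png

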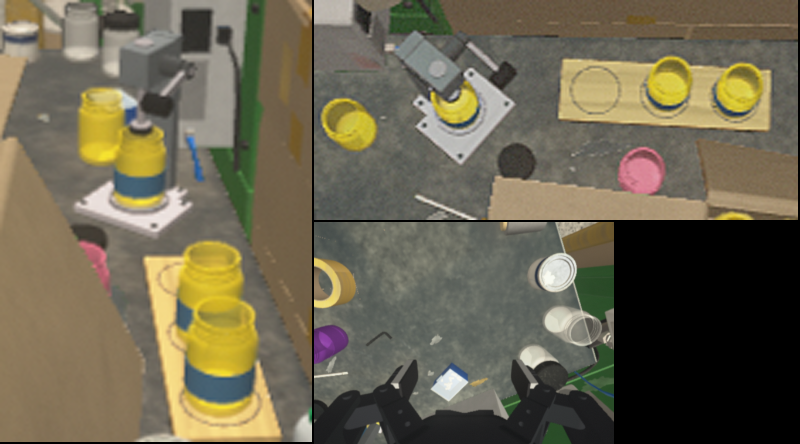

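The crop confirms the target: the jar is the yellow one with a blue band standing in the nest (top view about (204,172)). The plain one at (156,181) has no band, and the purple one at (172,240) and pink one at (289,203) stand elsewhere. The stand's front faces lower right in the top view, with the black lever grip at about (222,157). The ring at (268,166) is empty.

Run:
```python
from h import *
import plant
print([x for x in dir(plant) if x[0]!='_'])
P=cloud("top",np.load("pics/top0.npy"))
for u,v in[(226,210),(260,215),(300,215),(320,203),(400,210),(289,195),(230,240),(160,140),(178,150),(330,140)]:print(u,v,P[v,u].round(0))
# plate corners: bright pixels at z~12 ; view refined
c=(P[...,2]>8)&(P[...,2]<26)
for n,pts,z in[("board",[(254,153),(348,158),(346,185),(251,179)],18),("plate",[(224,158),(187,190),(206,198),(229,170)],12),("ring",[(268,166),(257,166),(279,166),(268,155.5),(268,177)],18)]:
    for p in pts: print(n,p,atz("top",*p,z).round(1))
```

```text
['Unreachable', 'calibration', 'camera', 'job_done', 'sense']
226 210 [278.  95. 251.]
260 215 [264.  -2. 261.]
300 215 [ 265. -113.  267.]
320 203 [ 312. -178.  205.]
400 210 [ 302. -425.  168.]
289 195 [369. -96.  37.]
230 240 [193.  80. 258.]
160 140 [496. 308. 211.]
178 150 [459. 246. 232.]
330 140 [ 610. -257.  -87.]
board (254, 153) [520.5  26.1  18. ]
board (348, 158) [ 508.5 -301.9   18. ]
board (346, 185) [ 411.7 -292.7   18. ]
board (251, 179) [426.8  34.3  18. ]
plate (224, 158) [502.1 131.   12. ]
plate (187, 190) [385.  254.2  12. ]
plate (206, 198) [358.2 187.3  12. ]
plate (229, 170) [459.  111.9  12. ]
ring (268, 166) [474.3 -23.6  18. ]
ring (257, 166) [473.6  14.6  18. ]
ring (279, 166) [475.1 -61.8  18. ]
ring (268, 155.5) [512.3 -23.   18. ]
ring (268, 177) [435.  -24.3  18. ]
```

The box flaps reach z of about 260 at x < 300, so I have to keep the tilted tool clear of them. I'll write a row planner and move to a wrist view over the stand and ring.

```bash
cat >> h.py <<'E'
from scipy.spatial.transform import Slerp
import json
def orient(head,th):
    "tool z tilted th from down toward azimuth head (rad); tool x back/down"
    c,s=np.cos(head),np.sin(head)
    z=np.array([np.sin(th)*c,np.sin(th)*s,-np.cos(th)]);y=np.array([-s,c,0]);x=np.cross(y,z)
    return R.from_matrix(np.c_[x,y,z])
def rows(wps,grip,s=None,n=None):
    "wps: list of (pos,R,nrows)"
    s=s or sense();p=np.array(s['position']);r=R.from_quat(s['eef_rot']);out=[]
    for q,rt,n in wps:
        q=np.array(q,float);sl=Slerp([0,1],R.concatenate([r,rt]));p0=p.copy()
        for i in range(1,n+1):
            pt=p0+(q-p0)*i/n;ri=sl(i/n)
            t=np.round(r.inv().apply(pt-p),1);w=np.round((r.inv()*ri).as_rotvec(),3)
            out.append([*w,*t,grip]);p=p+r.apply(t);r=r*R.from_rotvec(w)
    a=np.array(out);print(len(a),"rows maxw",abs(a[:,:3]).max(),"maxt",abs(a[:,3:6]).max(),"end",p.round(1))
    for i in range(0,len(a),20):print(json.dumps([float('%g'%x)if x else 0 for x in a[i:i+20].ravel()]).replace(' ','').replace('.0,',','))
def show():
    s=sense();print({k:np.round(s[k],3).tolist() for k in('time_s','joint_pos','position','eef_rot','wrist_force','gripper_width','finger_force')})
    open('log.txt','a').write(json.dumps([list(s['joint_pos']),list(s['position']),list(s['eef_rot'])])+'\n');return s
E
python3 - <<'E'
from h import *
show()
d=np.deg2rad
rows([((330,520,330),orient(d(-8),0),4),((440,80,330),orient(d(20),0),14)],1)
E
```

```text
{'time_s': 0.15, 'joint_pos': [1.067, 0.116, 1.442, 0.0, 1.584, -0.038], 'position': [303.105, 602.957, 230.728], 'eef_rot': [0.231, 0.973, -0.0, -0.0], 'wrist_force': [0.132, 0.568, -0.482], 'gripper_width': 0.995, 'finger_force': 0.0}
18 rows maxw 0.082 maxt 32.4 end [439.9  80.  330. ]
[0,0,-0.082,-15.3,-15.5,-24.8,1,0,0,-0.081,-14,-16.8,-24.8,1,-0.001,0,-0.082,-12.6,-17.8,-24.8,1,0,0,-0.081,-11.1,-18.7,-24.8,1,0,0,-0.035,-12.2,-30,0,1,0,0,-0.035,-11.1,-30.5,0,1,0,0,-0.035,-10,-30.8,0,1,0,0,-0.035,-8.9,-31.1,0,1,0,0,-0.035,-7.9,-31.4,-0.1,1,0,0,-0.035,-6.7,-31.7,0,1,0,0,-0.034,-5.7,-31.9,0,1,0,0,-0.035,-4.5,-32.1,0,1,0,0,-0.035,-3.4,-32.2,0,1,0,0,-0.035,-2.3,-32.4,0,1,0,0,-0.035,-1.2,-32.3,0,1,0,0,-0.035,0,-32.4,0,1,0,0,-0.035,1.1,-32.4,0,1,0,0,-0.035,2.3,-32.3,-0.1,1.0]
```

send_rows(series=[0, 0, -0.082, -15.3, -15.5, -24.8, 1, 0, 0, -0.081, -14, -16.8, -24.8, 1, 0, 0, -0.082, -12.6, -17.8, -24.8, 1, 0, 0, -0.081, -11.1, -18.7, -24.8, 1, 0, 0, -0.035, -12.2, -30, 0, 1, 0, 0, -0.035, -11.1, -30.5, 0, 1, 0, 0, -0.035, -10, -30.8, 0, 1, 0, 0, -0.035, -8.9, -31.1, 0, 1, 0, 0, -0.035, -7.9, -31.4, 0, 1, 0, 0, -0.035, -6.7, -31.7, 0, 1, 0, 0, -0.034, -5.7, -31.9, 0, 1, 0, 0, -0.035, -4.5, -32.1, 0, 1, 0, 0, -0.035, -3.4, -32.2, 0, 1, 0, 0, -0.035, -2.3, -32.4, 0, 1, 0, 0, -0.035, -1.2, -32.3, 0, 1, 0, 0, -0.035, 0, -32.4, 0, 1, 0, 0, -0.035, 1.1, -32.4, 0, 1, 0, 0, -0.035, 2.3, -32.3, 0, 1])

```text
time_s: 2.4
position: [440.0, 79.1, 330.4]
eef_rot: [-0.174, 0.985, 0.0, -0.0]
wrist_force: [0.1, 0.7, 0.0]
gripper_width: 1.002
finger_force: 0.0
```

Run:
```python
from h import *
import pickle
s=show();im,d=camera("wrist");cv2.imwrite("pics/w1.png",im);pickle.dump((s,d),open("pics/w1.pkl","wb"))
t,dt=camera("top");cv2.imwrite("pics/top1.png",t)
o=np.zeros((590,512,3),np.uint8);o[:384]=im;o[386:586]=cv2.resize(t[125:225,140:360],(440,200))[:, :].copy() if 0 else cv2.copyMakeBorder(cv2.resize(t[125:225,140:360],(440,200)),0,0,0,72,0)
cv2.imwrite("pics/c1.png",o)
```

```text
{'time_s': 2.4, 'joint_pos': [0.121, -0.394, 1.742, 0.0, 1.794, -1.8], 'position': [440.004, 79.054, 330.412], 'eef_rot': [-0.174, 0.985, 0.0, -0.0], 'wrist_force': [0.139, 0.699, 0.039], 'gripper_width': 1.002, 'finger_force': 0.0}
```

View pics/c1.png

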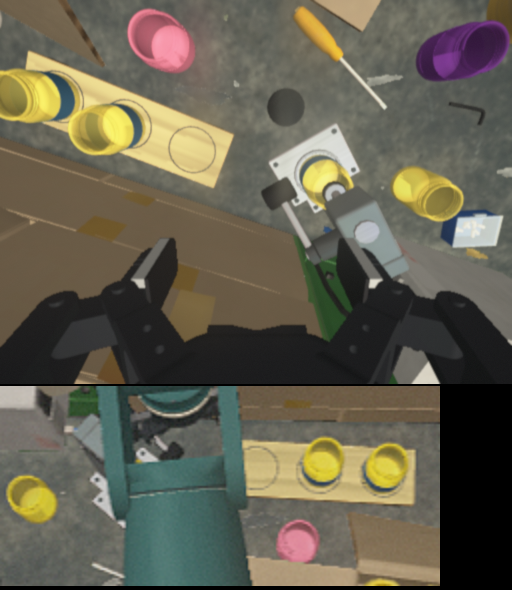

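The wrist view shows the stand's plate corners at about (270,160), (337,125) and (358,170), with the black lever grip at (278,193). The nest jar is at (325,178) and the empty ring at (192,149). The board's left end has corners at (233,134) and (213,186). Next I'll compute positions from both views.

Run:
```python
from h import *
import pickle
s,d=pickle.load(open("pics/w1.pkl","rb"));P=cloud("wrist",d,s)
for n,pts,z in[("board",[(233,134),(213,186),(29,52),(0,137)],18),("plate",[(270,160),(337,125),(358,170)],12),("ring",[(192,149),(169,149),(215,149),(192,126),(192,172)],18),("barrel",[(278,193)],185),("rodtop",[(334,189)],236),("knob",[(368,232)],236)]:
    for p in pts:
        q=P[int(p[1]),int(p[0])];print(n,p,atz("wrist",*p,z,s).round(1),"depth:",q.round(1))
def tri(a,b):
    (t1,d1),(t2,d2)=a,b;A=np.c_[d1,-d2];k=np.linalg.lstsq(A,t2-t1,rcond=None)[0];return ((t1+k[0]*d1+t2+k[1]*d2)/2).round(1),np.linalg.norm(t1+k[0]*d1-t2-k[1]*d2).round(1)
print("ring tri",tri(ray("wrist",192,149,s),ray("top",268,166)))
print("plate front corner tri",tri(ray("wrist",337,125,s),ray("top",206,198)))
print("plate right corner tri",tri(ray("wrist",270,160,s),ray("top",229,170)))
im=cv2.imread("pics/w1.png")
o=np.hstack([cv2.resize(im[110:270,250:420],None,fx=3,fy=3,interpolation=cv2.INTER_CUBIC),cv2.copyMakeBorder(cv2.resize(im[110:200,155:245],None,fx=3,fy=3,interpolation=cv2.INTER_CUBIC),0,210,0,0,0)])
cv2.imwrite("pics/c2.png",o);print(o.shape)
for nm,sel in(("plate",(P[...,2]>6)&(P[...,2]<18)),("head",(P[...,2]>225)&(P[...,2]<245))):
    m=sel&(np.hypot(P[...,0]-444,P[...,1]-198)<120)
    pts=P[m];print(nm,m.sum(),pts.mean(0).round(1),np.median(pts[:,2]).round(1),cv2.minAreaRect(pts[:,:2].astype(np.float32)))
```

```text
board (233, 134) [430.9  35.8  18. ] depth: [431.7  35.6  12.8]
board (213, 186) [527.2  31.7  18. ] depth: [527.8  31.6  16.2]
board (29, 52) [ 420.8 -289.9   18. ] depth: [ 420.9 -290.8   16.8]
board (0, 137) [ 566.7 -321.    18. ] depth: [ 611.9 -405.4  -84.6]
plate (270, 160) [451.6 108.6  12. ] depth: [452.8 109.4   5.8]
plate (337, 125) [359.5 190.8  12. ] depth: [359.4 192.1   7.4]
plate (358, 170) [416.  257.1  12. ] depth: [415.8 256.4  13.5]
ring (192, 149) [477.6 -20.2  18. ] depth: [477.9 -20.4  16.9]
ring (169, 149) [490.8 -56.1  18. ] depth: [491.  -56.3  17.2]
ring (215, 149) [464.5  15.6  18. ] depth: [464.6  15.5  17.6]
ring (192, 126) [441.6 -30.6  18. ] depth: [441.6 -30.6  18. ]
ring (192, 172) [515.6  -9.4  18. ] depth: [515.5  -9.3  18.4]
barrel (278, 193) [451.2 109.4 185. ] depth: [447.9 107.1 196.4]
rodtop (334, 189) [415.2 145.5 236. ] depth: [438.1 188.7 125.2]
knob (368, 232) [443.2 194.2 236. ] depth: [443.4 194.4 235.6]
ring tri (array([482.6, -24. ,  -7.4]), np.float64(2.5))
plate front corner tri (array([358.5, 188.2,  15.7]), np.float64(3.4))
plate right corner tri (array([441.1, 103.7,  75.2]), np.float64(5.7))
(480, 780, 3)
plate 2775 [419.6 169.2  12.4] 12.2 ((440.87799072265625, 189.32119750976562), (222.3121337890625, 130.36090087890625), 51.124183654785156)
head 2713 [446.  202.2 232.5] 232.2 ((455.6793212890625, 207.31265258789062), (88.26168060302734, 44.119503021240234), 50.572265625)
```

View pics/c2.png

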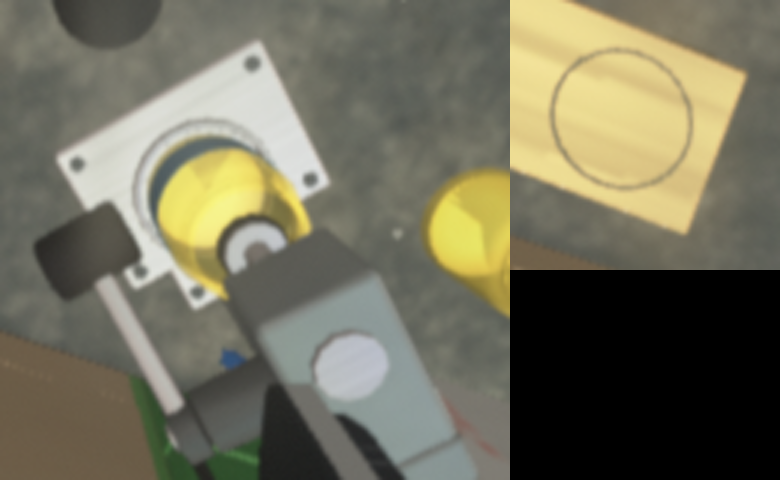

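Both measurements agree:

| Item | Measured | Check |
|---|---|---|
| Stand origin | about (443.6, 192.6), yaw 50.6° | head-top rectangle 88×44, matches the spec |
| Barrel grip | (451, 109.5, 185) | model gives (450.6, 109.7, 184.8) |
| Ring centre | about (477.5, -21) | board top depth 17–18 |

Next I'll go to the lever pre-grasp, tilted 25°.

```bash
cat >> h.py <<'E'
O=np.array([443.6,192.6,0]);YAW=np.deg2rad(50.6);D=np.deg2rad
def st(x,y,z):return O+R.from_euler('z',YAW).apply([x,y,z])
def barrel(l):return st(12-75*np.cos(l-.3),-58,207+75*np.sin(l-.3))
E
python3 - <<'E'
from h import *
o=orient(YAW,D(25));z=o.as_matrix()[:,2];b=barrel(0);print(b)
rows([(b-70*z,o,7)],.36)
E
```

```text
[450.55672192 109.69188968 184.8359845 ]
7 rows maxw 0.076 maxt 11.7 end [431.7  86.8 248.3]
[-0.017,-0.061,-0.075,0.7,1.6,11.7,0.36,-0.017,-0.061,-0.076,1.3,1.5,11.7,0.36,-0.016,-0.061,-0.075,1.9,1.4,11.6,0.36,-0.017,-0.061,-0.075,2.5,1.4,11.5,0.36,-0.017,-0.06,-0.075,3.2,1.4,11.4,0.36,-0.017,-0.061,-0.076,3.6,1.5,11.1,0.36,-0.016,-0.061,-0.075,4.3,1.6,11,0.36]
```

send_rows(series=[-0.017, -0.061, -0.075, 0.7, 1.6, 11.7, 0.36, -0.017, -0.061, -0.076, 1.3, 1.5, 11.7, 0.36, -0.016, -0.061, -0.075, 1.9, 1.4, 11.6, 0.36, -0.017, -0.061, -0.075, 2.5, 1.4, 11.5, 0.36, -0.017, -0.06, -0.075, 3.2, 1.4, 11.4, 0.36, -0.017, -0.061, -0.076, 3.6, 1.5, 11.1, 0.36, -0.016, -0.061, -0.075, 4.3, 1.6, 11, 0.36])

```text
time_s: 3.38
position: [431.1, 89.6, 248.1]
eef_rot: [-0.419, 0.882, 0.093, 0.197]
wrist_force: [-0.3, -0.1, -0.7]
gripper_width: 0.681
finger_force: 0.0
```

```bash
cat >> h.py <<'E'
def fk(q,p):
    h,a,b,L,e,c=p[:6];q1,q2,q3,q4,q5,q6=q
    Rz=R.from_euler('z',q1);f=q2+q3
    w=np.array([a*np.sin(q2)+b*np.sin(f)+c,e,h+a*np.cos(q2)+b*np.cos(f)])
    # forearm frame: z along forearm
    F=R.from_euler('y',f)*R.from_euler('z',q4)*R.from_euler('y',q5)*R.from_euler('z',q6)
    T=Rz*F;return Rz.apply(w)+T.as_matrix()[:,2]*L,T
E
python3 - <<'E'
from h import *
from scipy.optimize import least_squares
s=show()
S=[json.loads(l) for l in open('log.txt')]
for q,p,e in S: print(np.round((fk(q,[0]*6)[1].inv()*R.from_quat(e)).as_rotvec(),3))
for sg in(1,-1):
    def f(x):return np.concatenate([fk([q[0],q[1],q[2],sg*q[3],q[4],q[5]],x)[0]-p for q,p,e in S])
    r=least_squares(f,[300,425,620,450,25,0]);print(sg,r.x.round(1),np.abs(r.fun).max().round(2))
im,d=camera("wrist");cv2.imwrite("pics/w2.png",im);P=cloud("wrist",d,s)
uv=proj("wrist",barrel(0),s)[0];print("barrel px",uv)
m=np.linalg.norm(P-barrel(0),axis=-1)<30;print(P[m].mean(0) if m.any() else 0,m.sum())
E
```

```text
{'time_s': 3.375, 'joint_pos': [-0.089, -0.636, 2.072, 0.362, 1.456, -2.543], 'position': [431.128, 89.551, 248.091], 'eef_rot': [-0.419, 0.882, 0.093, 0.197], 'wrist_force': [-0.282, -0.128, -0.736], 'gripper_width': 0.681, 'finger_force': 0.0}
[-0.    -0.     1.571]
[-0.    -0.     1.571]
[ 0.    -0.     1.571]
1 [ 64.6 439.6 617.6 278.3  26.8   7.8] 5.27
-1 [-265.7  302.9  627.8 -189.5   37.3   -4.5] 43.25
barrel px [252.67102909 196.96960097]
[448.41698069 106.98709931 192.52639064] 1498
```

View pics/w2.png

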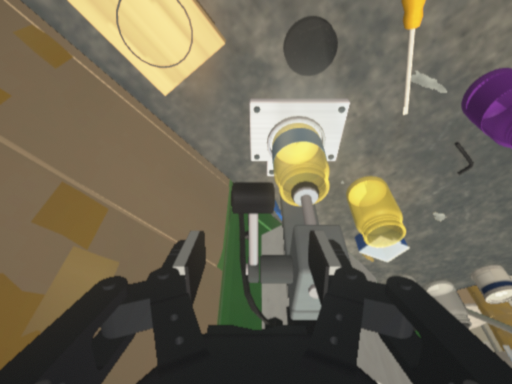

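The barrel shows at (253,197), exactly where the model projects it, and sits between the fingers' lateral positions. I'll approach along the tool axis, close, and check.

Run:
```python
from h import *
s=show();print("ring 2nd view",atz("wrist",154,28.5,18,s).round(1),atz("wrist",224,44,18,s).round(1),atz("wrist",166,95,18,s).round(1))
o=orient(YAW,D(25));z=o.as_matrix()[:,2];b=barrel(0)
rows([(b+21*z,o,7)],.36)
```

```text
{'time_s': 3.425, 'joint_pos': [-0.091, -0.637, 2.076, 0.365, 1.455, -2.549], 'position': [430.554, 89.38, 246.052], 'eef_rot': [-0.42, 0.881, 0.094, 0.197], 'wrist_force': [0.505, 0.25, -1.48], 'gripper_width': 0.68, 'finger_force': 0.0}
ring 2nd view [478.2 -20.9  18. ] [431.6  35.9  18. ] [526.5  33.1  18. ]
7 rows maxw 0.001 maxt 12.7 end [456.3 116.6 165.8]
[0,0.001,0.001,0.1,-0.4,12.6,0.36,0.001,0,0.001,0,-0.4,12.7,0.36,0,0.001,0.001,0.1,-0.4,12.6,0.36,0.001,0,0.001,0,-0.4,12.7,0.36,0,0.001,0.001,0.1,-0.4,12.6,0.36,0.001,0,0.001,0,-0.4,12.6,0.36,0,0.001,0.001,0,-0.4,12.7,0.36]
```

send_rows(series=[0, 0, 0, 0, -0.4, 12.7, 0.36, 0, 0, 0, 0, -0.4, 12.7, 0.36, 0, 0, 0, 0, -0.4, 12.7, 0.36, 0, 0, 0, 0, -0.4, 12.7, 0.36, 0, 0, 0, 0, -0.4, 12.7, 0.36, 0, 0, 0, 0, -0.4, 12.7, 0.36, 0, 0, 0, 0, -0.4, 12.7, 0.36, 0, 0, 0, 0, 0, 0, 0.36])

```text
time_s: 4.42
position: [457.2, 116.5, 166.7]
eef_rot: [-0.418, 0.882, 0.093, 0.195]
wrist_force: [-0.3, -0.3, 1.3]
gripper_width: 0.681
finger_force: 0.0
```

Run:
```python
from h import *
s=show();T=R.from_quat(s['eef_rot']);print("barrel in tool",T.inv().apply(barrel(0)-s['position']).round(1))
```

```text
{'time_s': 4.425, 'joint_pos': [-0.01, -0.543, 2.147, 0.352, 1.274, -2.525], 'position': [457.163, 116.542, 166.74], 'eef_rot': [-0.418, 0.882, 0.093, 0.195], 'wrist_force': [-0.264, -0.27, 1.279], 'gripper_width': 0.681, 'finger_force': 0.0}
barrel in tool [  1.    0.8 -20.4]
```

send_rows(series=[0, 0, 0, 0, 0, 0, -1, 0, 0, 0, 0, 0, 0, -1, 0, 0, 0, 0, 0, 0, -1, 0, 0, 0, 0, 0, 0, -1, 0, 0, 0, 0, 0, 0, -1])

```text
time_s: 5.05
position: [457.2, 116.3, 168.5]
eef_rot: [-0.418, 0.882, 0.093, 0.196]
wrist_force: [-5.2, 0.8, 3.1]
gripper_width: 0.391
finger_force: 59.5
```

Run:
```python
from h import *
s=show();T=R.from_quat(s['eef_rot']);off=T.inv().apply(barrel(0)-s['position']);print(off.round(1))
L=np.linspace(0,1.27,15)[1:]
rows([(barrel(l)-T.apply(off),T,1) for l in L],-1)
```

```text
{'time_s': 5.05, 'joint_pos': [-0.011, -0.545, 2.145, 0.353, 1.275, -2.525], 'position': [457.203, 116.315, 168.536], 'eef_rot': [-0.418, 0.882, 0.093, 0.196], 'wrist_force': [-5.213, 0.773, 3.107], 'gripper_width': 0.391, 'finger_force': 59.491}
[  1.6   0.9 -18.7]
14 rows maxw 0.0 maxt 6.7 end [475.8 139.  252.5]
[0,0,0,-1.2,0,-6.7,-1,0,0,0,-1.9,0,-6.5,-1,0,0,0,-2.4,0,-6.4,-1,0,0,0,-3,0,-6.1,-1,0,0,0,-3.5,0,-5.8,-1,0,0,0,-4,0,-5.5,-1,0,0,0,-4.6,0,-5.1,-1,0,0,0,-4.9,0,-4.6,-1,0,0,0,-5.4,0,-4.2,-1,0,0,0,-5.7,0,-3.7,-1,0,0,0,-6,0,-3.1,-1,0,0,0,-6.3,0,-2.6,-1,0,0,0,-6.5,0,-2,-1,0,0,0,-6.7,0,-1.4,-1.0]
```

The grip is firm: 0.391 × 85 ≈ 33 mm, which is the barrel's length. I'll swing it up.

send_rows(series=[0, 0, 0, -1.2, 0, -6.7, -1, 0, 0, 0, -1.9, 0, -6.5, -1, 0, 0, 0, -2.4, 0, -6.4, -1, 0, 0, 0, -3, 0, -6.1, -1, 0, 0, 0, -3.5, 0, -5.8, -1, 0, 0, 0, -4, 0, -5.5, -1, 0, 0, 0, -4.6, 0, -5.1, -1, 0, 0, 0, -4.9, 0, -4.6, -1, 0, 0, 0, -5.4, 0, -4.2, -1, 0, 0, 0, -5.7, 0, -3.7, -1, 0, 0, 0, -6, 0, -3.1, -1, 0, 0, 0, -6.3, 0, -2.6, -1, 0, 0, 0, -6.5, 0, -2, -1, 0, 0, 0, -6.7, 0, -1.4, -1, 0, 0, 0, 0, 0, 0, -1])

```text
time_s: 6.92
position: [476.2, 139.5, 252.5]
eef_rot: [-0.418, 0.882, 0.093, 0.196]
wrist_force: [-4.0, 3.9, -8.7]
gripper_width: 0.384
finger_force: 61.5
```

Run:
```python
from h import *
s=show();T=R.from_quat(s['eef_rot']);b=s['position']+T.apply([1.6,.9,-18.7]);v=R.from_euler('z',-YAW).apply(b-O);print(v.round(1),"lever",np.arctan2(v[2]-207,12-v[0])+.3,"r",np.hypot(v[2]-207,12-v[0]))
```

```text
{'time_s': 6.925, 'joint_pos': [0.048, -0.511, 1.989, 0.327, 1.371, -2.426], 'position': [476.182, 139.54, 252.486], 'eef_rot': [-0.418, 0.882, 0.093, 0.196], 'wrist_force': [-3.964, 3.909, -8.658], 'gripper_width': 0.384, 'finger_force': 61.464}
[-29.7 -58.  268.7] lever 1.2769485809081706 r 74.50536236718172
```

send_rows(series=[0, 0, 0, -3.5, 0, -0.5, -1, 0, 0, 0, 0, 0, 0, -1])

```text
time_s: 7.18
position: [477.9, 141.7, 254.3]
eef_rot: [-0.418, 0.882, 0.093, 0.196]
wrist_force: [-5.1, 2.5, -9.6]
gripper_width: 0.384
finger_force: 60.5
```

Run:
```python
from h import *
s=show();T=R.from_quat(s['eef_rot']);b=s['position']+T.apply([1.6,.9,-18.7]);v=R.from_euler('z',-YAW).apply(b-O);print(v.round(1),"lever",np.arctan2(v[2]-207,12-v[0])+.3,"r",np.hypot(v[2]-207,12-v[0]))
im,d=camera("side");P=cloud("side",d)
uv=proj("side",st(0,0,163))[0];print(uv);u,v=uv.astype(int)
x,y=max(u-40,0),v-55;cv2.imwrite("pics/s3.png",cv2.resize(im[y:y+120,x:x+120],(600,600),interpolation=cv2.INTER_CUBIC));print(x,y)
```

```text
{'time_s': 7.175, 'joint_pos': [0.053, -0.506, 1.983, 0.325, 1.371, -2.421], 'position': [477.903, 141.69, 254.292], 'eef_rot': [-0.418, 0.882, 0.093, 0.196], 'wrist_force': [-5.055, 2.521, -9.565], 'gripper_width': 0.384, 'finger_force': 60.504}
[-26.9 -57.9 270.6] lever 1.3212168462664196 r 74.53347007947066
[268.27082826 166.20752416]
228 111
```

View pics/s3.png

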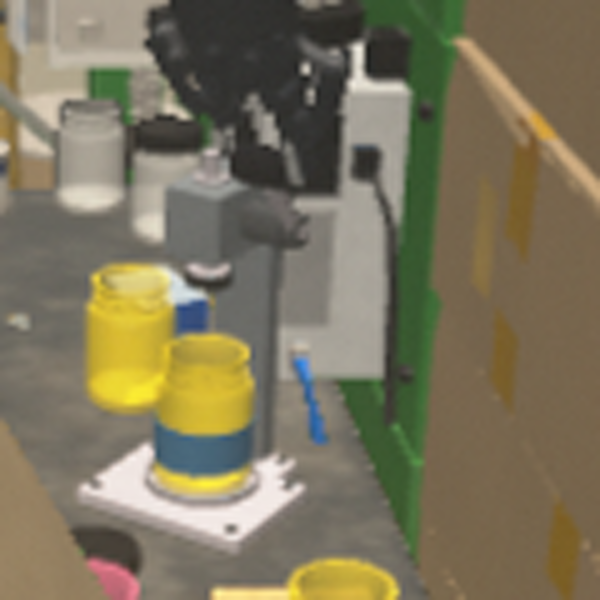

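The foot (crop about (208,272)) is now right under the head and clear of the jar, so the lever is fully up. I'll release and back off along the tool axis.

send_rows(series=[0, 0, 0, 0, 0, 0, 0.36, 0, 0, 0, 0, 0, 0, 0.36, 0, 0, 0, 0, 0, 0, 0.36, 0, 0, 0, 0, 0, -15, 0.36, 0, 0, 0, 0, 0, -20, 0.36, 0, 0, 0, 0, 0, -25, 0.36, 0, 0, 0, 0, 0, -25, 1])

```text
time_s: 8.1
position: [454.6, 113.0, 332.8]
eef_rot: [-0.418, 0.882, 0.092, 0.196]
wrist_force: [0.2, 0.8, 1.3]
gripper_width: 0.868
finger_force: 0.0
```

```bash
cat >> h.py <<'E'
from scipy.optimize import least_squares
LO=np.array([-2.83,-.83,.07,-1.14,.01,-2.97]);HI=np.array([2.83,2.19,2.5,4.28,3,2.97])
def ik(p,o,par,q0):
    def f(q):
        a,b=fk(q,par);b=b*R.from_euler('z',np.pi/2);return np.r_[(a-p)/10,(b.inv()*o).as_rotvec()*10]
    r=least_squares(f,np.clip(q0,LO+.01,HI-.01),bounds=(LO,HI));return r.x,r.cost
E
python3 - <<'E'
from h import *
s=show();S=[json.loads(l) for l in open('log.txt')]
def f(x):return np.concatenate([fk(q,x)[0]-p for q,p,e in S])
r=least_squares(f,[65,440,617,278,26,0]);print(r.x.round(1),np.abs(r.fun).reshape(-1,3).max(1).round(2))
json.dump(list(r.x),open('par.json','w'))
q0=s['joint_pos']
for nm,tgt in(("stand",O+[0,0,70]),("ring",np.array([478,-20.8,76]))):
  for hd in ((45,50,55,60,68,75) if nm=="stand" else (-60,-50,-40,-25,-10,0)):
    for th in(40,45,50):
        o=orient(D(hd),D(th));z=o.as_matrix()[:,2]
        for half in(0,1):
            oo=o*R.from_euler('z',np.pi*half)
            best=min((ik(tgt+18*z,oo,r.x,qq) for qq in (q0,[0,-.3,2.2,.7,1.2,-2.4],[.3,-.3,2.2,-.7,1.2,0],[.3,-.3,2.2,.7,1.2,1])),key=lambda t:t[1])
            print(nm,hd,th,half,best[0].round(2),"cost%.2f"%best[1])
E
```

```text
{'time_s': 8.1, 'joint_pos': [-0.019, -0.564, 1.893, 0.339, 1.532, -2.44], 'position': [454.617, 112.985, 332.774], 'eef_rot': [-0.418, 0.882, 0.092, 0.196], 'wrist_force': [0.166, 0.797, 1.271], 'gripper_width': 0.868, 'finger_force': 0.0}
[ 58.  445.7 619.3 277.6  28.6   5.1] [ 2.75  8.91  1.59  1.31 10.76 10.49  0.68  0.67 11.07]
stand 45 40 0 [ 0.14 -0.67  2.46  0.55  0.83 -2.49] cost0.00
stand 45 40 1 [ 0.14 -0.67  2.46  0.55  0.83  0.66] cost0.00
stand 45 45 0 [ 0.11 -0.69  2.5   0.66  0.81 -2.59] cost0.01
stand 45 45 1 [ 0.11 -0.69  2.5   0.66  0.81  0.55] cost0.01
stand 45 50 0 [ 0.08 -0.68  2.5   0.74  0.83 -2.68] cost0.33
stand 45 50 1 [ 0.08 -0.68  2.5   0.74  0.83  0.47] cost0.33
stand 50 40 0 [ 0.11 -0.64  2.45  0.61  0.89 -2.62] cost0.00
stand 50 40 1 [ 0.11 -0.64  2.45  0.61  0.89  0.52] cost0.00
stand 50 45 0 [ 0.07 -0.67  2.49  0.73  0.86 -2.73] cost0.00
stand 50 45 1 [ 0.07 -0.67  2.49  0.73  0.86  0.41] cost0.00
stand 50 50 0 [ 0.04 -0.66  2.5   0.83  0.88 -2.83] cost0.12
stand 50 50 1 [ 0.04 -0.66  2.5   0.83  0.88  0.31] cost0.12
stand 55 40 0 [ 0.08 -0.6   2.43 
[... 2914 characters left out ...]
7 -0.74  2.5  -0.11  0.7  -1.4 ] cost0.00
ring -10 40 1 [-0.07 -0.74  2.5  -0.11  0.7   1.74] cost0.00
ring -10 45 0 [-0.05 -0.75  2.5  -0.15  0.68 -1.36] cost0.23
ring -10 45 1 [-0.05 -0.75  2.5  -0.15  0.68  1.78] cost0.23
ring -10 50 0 [-0.04 -0.74  2.5  -0.19  0.66 -1.32] cost1.03
ring -10 50 1 [-0.04 -0.74  2.5  -0.19  0.66  1.82] cost1.03
ring 0 40 0 [-0.16 -0.75  2.5   0.16  0.71 -1.81] cost0.00
ring 0 40 1 [-0.16 -0.75  2.5   0.16  0.71  1.33] cost0.00
ring 0 45 0 [-0.16 -0.75  2.5   0.17  0.69 -1.83] cost0.28
ring 0 45 1 [-0.16 -0.75  2.5   0.17  0.69  1.31] cost0.28
ring 0 50 0 [-0.17 -0.75  2.5   0.19  0.68 -1.85] cost1.15
ring 0 50 1 [-0.17 -0.75  2.5   0.19  0.68  1.29] cost1.15
```

```bash
cat >> h.py <<'E'
def fk(q,p):
    h,a,b,L,e,c,g=p[:7];q1,q2,q3,q4,q5,q6=q
    Rz=R.from_euler('z',q1);f=q2+q3
    el=np.array([a*np.sin(q2)+c,e,h+a*np.cos(q2)])
    w=el+np.array([b*np.sin(f)+g*np.cos(f),0,b*np.cos(f)-g*np.sin(f)])
    T=Rz*R.from_euler('y',f)*R.from_euler('z',q4)*R.from_euler('y',q5)*R.from_euler('z',q6)
    fk.el,fk.w=Rz.apply(el),Rz.apply(w)
    return Rz.apply(w)+T.as_matrix()[:,2]*L,T
E
python3 - <<'E'
from h import *
s=show();S=[json.loads(l) for l in open('log.txt')]
def f(x):return np.concatenate([fk(q,x)[0]-p for q,p,e in S])
r=least_squares(f,[65,440,617,278,26,0,0]);print(r.x.round(1),np.abs(r.fun).reshape(-1,3).max(1).round(2))
json.dump(list(r.x),open('par.json','w'))
fk(s['joint_pos'],r.x);A,B=fk.el,fk.w;print("elbow",A.round(),"wrist",B.round())
ax=(B-A)/np.linalg.norm(B-A)
for c in("top","side"):
    im,d=camera(c);P=cloud(c,d);hsv=cv2.cvtColor(im,cv2.COLOR_BGR2HSV)
    m=(hsv[...,0]>80)&(hsv[...,0]<100)&(hsv[...,1]>100)&(d>0)
    Q=P[m]-A;t=Q@ax;lat=np.cross([0,0,1],ax);lat/=np.linalg.norm(lat);up=np.cross(ax,lat)
    for k in range(-100,800,60):
        w=(t>k)&(t<k+60)&(np.linalg.norm(Q-np.outer(t,ax),axis=1)<250)
        if w.sum()>5:print(c,k,w.sum(),"lat %.0f %.0f up %.0f %.0f"%(*np.percentile(Q[w]@lat,[2,98]),*np.percentile(Q[w]@up,[2,98])))
# flap map from top0
P=cloud("top",np.load("pics/top0.npy"));g=P.reshape(-1,3)
for y in range(150,-200,-50):
    w=(abs(g[:,1]-y)<8)&(g[:,2]>150)&(g[:,2]<300)&(g[:,0]<420);
    if w.any():print("y",y,"x %.0f..%.0f"%tuple(np.percentile(g[w,0],[2,99])),"zfar %.0f z %.0f"%(g[w][np.argmax(g[w,0]),2],np.median(g[w,2])))
E
```

```text
{'time_s': 8.1, 'joint_pos': [-0.019, -0.564, 1.893, 0.339, 1.532, -2.44], 'position': [454.617, 112.985, 332.774], 'eef_rot': [-0.418, 0.882, 0.092, 0.196], 'wrist_force': [0.166, 0.797, 1.271], 'gripper_width': 0.868, 'finger_force': 0.0}
[137.6 459.7 620.3 289.7  25.5  -0.   81.4] [0. 0. 0. 0. 0. 0. 0. 0. 0. 0.]
elbow [-245.   30.  526.] wrist [377.  18. 595.]
top 20 6 lat 99 100 up -166 -145
top 80 636 lat 99 196 up -214 -83
top 140 425 lat 1 162 up -206 62
top 200 220 lat -13 65 up 11 61
top 260 118 lat -6 64 up 10 56
top 320 93 lat -18 62 up 9 51
top 380 73 lat -26 59 up 6 47
top 440 31 lat -78 72 up -17 41
top 500 17 lat -65 79 up -61 45
top 560 57 lat -79 75 up -59 73
top 620 132 lat -78 59 up 7 73
side -40 75 lat 34 207 up -115 74
side 20 1160 lat -83 179 up -155 70
side 80 1583 lat -71 147 up -149 60
side 140 984 lat -71 -13 up -63 59
side 200 922 lat -71 -13 up -49 56
side 260 546 lat -70 -11 up -35 54
side 320 264 lat -68 -7 up -17 51
side 380 67 lat -52 -8 up 21 47
side 440 10 lat -75 4 up 7 39
side 500 18 lat -79 -63 up 11 22
side 560 61 lat -80 24 up 21 60
side 620 43 lat -80 29 up 27 58
y 100 x 127..290 zfar 250 z 256
y 50 x -168..284 zfar 253 z 259
y 0 x -169..279 zfar 257 z 262
y -50 x -165..270 zfar 262 z 266
y -100 x -163..265 zfar 262 z 269
y -150 x -172..260 zfar 269 z 251
```

The FK is now exact. Next I'll scan for tilted grasps that keep the forearm and wrist clear of the box flap.

```bash
cat >> h.py <<'E'
try: PAR=json.load(open('par.json'))
except Exception: PAR=None
def flapdist(q):
    "min distance of forearm axis / tool axis to flap box"
    t,T=fk(q,PAR);w=fk.w;f=q[1]+q[2];d=R.from_euler('z',q[0]).apply([np.sin(f),0,np.cos(f)])
    def bd(X):return np.linalg.norm(np.maximum(X-np.array([290,118,262]),0),axis=1)
    a=np.linspace(0,520,80)[:,None];b=np.linspace(0,1,40)[:,None]*.6
    return bd(w-d*a).min(),bd(w+(t-w)*b).min(),w
SEEDS=([0,-.5,2.2,.7,1.2,-2.4],[.3,-.3,2.2,-.7,1.2,0],[.3,-.3,2.2,.7,1.2,1],[0,0,2,0,1,2])
def bestik(p,o,q0=None):
    return min((ik(p,o,PAR,qq) for qq in ([q0] if q0 is not None else SEEDS)),key=lambda t:t[1])
E
python3 - <<'E'
from h import *
g=np.load("pics/top0.npy");P=cloud("top",g).reshape(-1,3);w=(P[:,2]>200)&(P[:,2]<300)&(abs(P[:,0]-280)<12)&(P[:,1]<160);print("flap y max",np.percentile(P[w,1],99.5))
for nm,tgt,hs in(("stand",O+[0,0,70],(0,15,30,45,60,75,90,100)),("ring",np.array([478,-20.8,76]),(-90,-70,-50,-30,0,20))):
  for hd in hs:
    for th in(32,38,44):
      o=orient(D(hd),D(th));z=o.as_matrix()[:,2]
      for half in(0,1):
        q,c=bestik(tgt+18*z,o*R.from_euler('z',np.pi*half))
        if c<.01:
            a,b,wr=flapdist(q);print(nm,hd,th,half,q.round(2),"forearm %.0f tool %.0f"%(a,b),wr.round())
E
```

```text
flap y max 108.71661017124612
stand 0 32 0 [ 0.5  -0.51  2.34 -0.35  0.84 -0.9 ] forearm 70 tool 80 [300. 193. 300.]
stand 0 32 1 [ 0.5  -0.51  2.34 -0.35  0.84  2.24] forearm 70 tool 80 [300. 193. 300.]
stand 0 38 0 [ 0.53 -0.55  2.39 -0.47  0.76 -0.78] forearm 55 tool 75 [276. 193. 284.]
stand 0 38 1 [ 0.53 -0.55  2.39 -0.47  0.76  2.36] forearm 55 tool 75 [276. 193. 284.]
stand 0 44 0 [ 0.57 -0.58  2.44 -0.62  0.69 -0.64] forearm 39 tool 75 [255. 193. 265.]
stand 0 44 1 [ 0.57 -0.58  2.44 -0.62  0.69  2.5 ] forearm 39 tool 75 [255. 193. 265.]
stand 15 32 0 [ 0.4  -0.55  2.37 -0.1   0.78 -1.38] forearm 53 tool 52 [305. 155. 300.]
stand 15 32 1 [ 0.4  -0.55  2.37 -0.1   0.78  1.76] forearm 53 tool 52 [305. 155. 300.]
stand 15 38 0 [ 0.41 -0.61  2.43 -0.14  0.67 -1.34] forearm 35 tool 35 [282. 149. 284.]
stand 15 38 1 [ 0.41 -0.61  2.43 -0.14  0.67  1.8 ] forearm 35 tool 35 [282. 149. 284.]
stand 15 44 0 [ 0.42 -0.66  2.49 -0.2   0.56 -1.29] forearm 17 tool 26 [261. 144. 265.]
stand 15 44 1 [ 0.42 -0.66  2.49 -0.2   0.56  1.85] forearm 17 tool 26 [261. 144. 265.]
stand 30 32 0 [ 0.29
[... 5006 characters left out ...]
-21. 290.]
ring 0 44 0 [-0.16 -0.71  2.5   0.2   0.6  -1.85] forearm 9 tool 6 [289. -21. 271.]
ring 0 44 1 [-0.16 -0.71  2.5   0.2   0.6   1.29] forearm 9 tool 6 [289. -21. 271.]
ring 20 32 0 [-0.27 -0.53  2.35  0.41  0.9  -2.38] forearm 56 tool 68 [343. -70. 306.]
ring 20 32 1 [-0.27 -0.53  2.35  0.41  0.9   0.76] forearm 56 tool 68 [343. -70. 306.]
ring 20 38 0 [-0.32 -0.58  2.4   0.53  0.84 -2.5 ] forearm 35 tool 41 [321. -78. 290.]
ring 20 38 1 [-0.32 -0.58  2.4   0.53  0.84  0.64] forearm 35 tool 41 [321. -78. 290.]
ring 20 44 0 [-0.36 -0.62  2.45  0.68  0.8  -2.64] forearm 12 tool 14 [301. -85. 271.]
ring 20 44 1 [-0.36 -0.62  2.45  0.68  0.8   0.5 ] forearm 12 tool 14 [301. -85. 271.]
```

```bash
cat >> h.py <<'E'
def boxd(X,lo,hi):
    d=np.maximum(np.maximum(lo-X,X-hi),0);return np.linalg.norm(d,axis=1)
def robot(q):
    t,T=fk(q,PAR);w,el=fk.w,fk.el;T=T*R.from_euler('z',np.pi/2);z=T.as_matrix()[:,2];n=np.linalg.norm(w-el)
    C=[];rad=[];nm=[]
    for k in np.arange(100,n-60,20): C.append(el+(w-el)*k/n);rad.append(np.interp(k,[140,440,n-80],[62,42,55]));nm.append('forearm')
    C.append(w);rad.append(72);nm.append('wrist')
    for k in range(140,240,15):C.append(t-z*k);rad.append(48);nm.append('flange')
    for k in range(73,141,9):
        for x in np.linspace(-41,41,7):
            for y in (-41,-20,0,20,41):C.append(t+T.apply([x,y,-k]));rad.append(0);nm.append('body')
    return np.array(C),np.array(rad),np.array(nm)
def clear(q,lift=0,lam=1.25):
    C,r,nm=robot(q);B=R.from_euler('z',-YAW).apply(C-O);v=R.from_euler('z',-YAW).apply(barrel(lam)-O)
    ds={'flap':boxd(C,np.array([-200,-400,0]),np.array([290,110,258])),
        'head':boxd(B,np.array([-25,-22,182]),np.array([63,22,236])),
        'foot':boxd(B,np.array([-12,-12,163]),np.array([12,12,182])),
        'barrel':boxd(B,v-[13,17,13],v+[13,17,13]),'hinge':boxd(B,np.array([2,-66,197]),np.array([22,-22,217])),
        'table':C[:,2]}
    for k,(x,y,h) in dict(mid=(474.5,-131,118),pink=(362,-95,100),rj=(471,-241,118),lid=(356,98,14)).items():
        ds[k]=np.hypot(np.maximum(np.hypot(C[:,0]-x,C[:,1]-y)-33,0),np.maximum(C[:,2]-h,0))
    return {k:(round(float((d-r).min()),0),str(nm[np.argmin(d-r)])) for k,d in ds.items()}
E
cat > scan.py <<'E'
from h import *
import sys
for nm,tgt,hs in(("stand",O+[0,0,81],(0,10,60,70,80,90,100,110)),("ring",np.array([478,-20.8,76]),(-80,-65,-55,-45,-30,0,20))):
  for hd in hs:
    for th in(36,40,44):
      for half in(0,1):
        o=orient(D(hd),D(th));z=o.as_matrix()[:,2]
        q,c=bestik(tgt+18*z,o*R.from_euler('z',np.pi*half))
        if c<.01:
            cl=clear(q);w=sorted(cl.items(),key=lambda t:t[1][0])[:3];print(nm,hd,th,half,"q6 %.2f q3 %.2f"%(q[5],q[2]),w)
E
python3 scan.py
```

```text
stand 0 36 0 q6 -0.84 q3 2.36 [('head', (-9.0, 'flange')), ('foot', (0.0, 'body')), ('flap', (21.0, 'wrist'))]
stand 0 36 1 q6 2.30 q3 2.36 [('head', (-9.0, 'flange')), ('foot', (0.0, 'body')), ('flap', (21.0, 'wrist'))]
stand 0 40 0 q6 -0.76 q3 2.40 [('head', (-2.0, 'flange')), ('foot', (0.0, 'body')), ('flap', (16.0, 'wrist'))]
stand 0 40 1 q6 2.38 q3 2.40 [('head', (-2.0, 'flange')), ('foot', (0.0, 'body')), ('flap', (16.0, 'wrist'))]
stand 0 44 0 q6 -0.66 q3 2.43 [('foot', (5.0, 'body')), ('head', (6.0, 'flange')), ('flap', (11.0, 'forearm'))]
stand 0 44 1 q6 2.48 q3 2.43 [('foot', (5.0, 'body')), ('head', (6.0, 'flange')), ('flap', (11.0, 'forearm'))]
stand 10 36 0 q6 -1.18 q3 2.39 [('head', (-10.0, 'flange')), ('flap', (-2.0, 'wrist')), ('foot', (0.0, 'body'))]
stand 10 36 1 q6 1.96 q3 2.39 [('head', (-10.0, 'flange')), ('flap', (-2.0, 'wrist')), ('foot', (0.0, 'body'))]
stand 10 40 0 q6 -1.13 q3 2.43 [('flap', (-11.0, 'wrist')), ('head', (-2.0, 'flange')), ('foot', (0.0, 'body'))]
stand 10 40 1 q6 2.02 q3 2.43 [('flap', (-11.0, 'wrist')), ('head', (-2.0, 'flange')), ('foot', (
[... 7218 characters left out ...]
, (13.0, 'body')), ('mid', (41.0, 'body'))]
ring 20 36 0 q6 -2.46 q3 2.38 [('flap', (-18.0, 'wrist')), ('mid', (28.0, 'body')), ('pink', (28.0, 'body'))]
ring 20 36 1 q6 0.69 q3 2.38 [('flap', (-18.0, 'wrist')), ('mid', (28.0, 'body')), ('pink', (28.0, 'body'))]
ring 20 40 0 q6 -2.54 q3 2.42 [('flap', (-37.0, 'wrist')), ('pink', (22.0, 'body')), ('mid', (29.0, 'body'))]
ring 20 40 1 q6 0.60 q3 2.42 [('flap', (-37.0, 'wrist')), ('pink', (22.0, 'body')), ('mid', (29.0, 'body'))]
ring 20 44 0 q6 -2.64 q3 2.45 [('flap', (-55.0, 'wrist')), ('pink', (16.0, 'body')), ('mid', (28.0, 'body'))]
ring 20 44 1 q6 0.50 q3 2.45 [('flap', (-55.0, 'wrist')), ('pink', (16.0, 'body')), ('mid', (28.0, 'body'))]
```

Run:
```python
from h import *
s=sense();T=R.from_quat(s['eef_rot']);cp=s['position']+T.apply([79,0,-142]);print("cam pos",cp.round())
for c in("side","top"):
    im,d=camera(c);P=cloud(c,d);uv=proj(c,cp)[0];u,v=uv.astype(int);print(c,uv.round(),"surface dist to cam pos",np.nanmin(np.linalg.norm(P-cp,axis=-1)).round(),P[v,u].round() if 0<=v<384 and 0<=u<512 else '')
    L=T.inv().apply(P.reshape(-1,3)-s['position']);L=L[np.isfinite(L[:,0])]
    for k in range(-60,-330,-20):
        w=(L[:,2]<k)&(L[:,2]>k-20)&(np.hypot(L[:,0],L[:,1])<110)
        if w.sum()>4:print(c,k,w.sum(),"x %.0f..%.0f y %.0f..%.0f"%(*np.percentile(L[w,0],[3,97]),*np.percentile(L[w,1],[3,97])))
```

```text
cam pos [371.  11. 429.]
side [252.  98.] surface dist to cam pos 41.0 [380. 116. 407.]
side -60 229 x -13..17 y -77..65
side -80 226 x -12..20 y -75..63
side -100 271 x -8..19 y -72..60
side -120 114 x -10..37 y -41..14
side -140 187 x -9..38 y -41..15
side -160 210 x -12..37 y -40..16
side -180 157 x -12..45 y -48..19
side -200 242 x -12..45 y -48..16
side -220 57 x -8..76 y -54..-13
side -240 353 x 30..106 y -73..19
side -260 436 x 22..106 y -81..18
side -280 507 x 18..105 y -83..18
side -300 791 x -62..104 y -79..99
side -320 1242 x -50..102 y -67..98
top [255. 161.] surface dist to cam pos 103.0 [327.   8. 587.]
top -60 42 x -13..11 y 44..77
top -80 27 x -14..11 y 41..74
top -100 38 x -11..6 y 59..72
top -240 90 x -29..98 y 10..108
top -260 140 x -78..99 y 10..106
top -280 255 x -79..97 y -36..105
top -300 765 x -76..90 y -67..94
top -320 2325 x -65..74 y -55..70
```

No camera housing was detected, and the body's half-thickness in tool x is 38, so either half-turn works. I'll rescan with the refined shapes.

```bash
cat >> h.py <<'E'
def robot(q):
    t,T=fk(q,PAR);w,el=fk.w,fk.el;T=T*R.from_euler('z',np.pi/2);z=T.as_matrix()[:,2];n=np.linalg.norm(w-el)
    F=R.from_euler('z',q[0])*R.from_euler('y',q[1]+q[2])*R.from_euler('z',q[3])
    C=[];rad=[];nm=[]
    def add(p,r,k):C.append(p);rad.append(r);nm.append(k)
    for k in np.arange(100,n-90,20): add(el+(w-el)*k/n,np.interp(k,[140,440,n-80],[62,42,50]),'forearm')
    for y in np.linspace(-78,78,9):
        for a in np.linspace(0,2*np.pi,24,endpoint=False):add(w+F.apply([70*np.cos(a),y,70*np.sin(a)]),0,'wrist')
    for k in range(180,235,12):add(t-z*k,47,'flange')
    for k in range(73,181,9):
        for x in np.linspace(-38,38,7):
            for y in (-42,-20,0,20,42):add(t+T.apply([x,y,-k]),0,'body')
    for k in range(55,112,8):
        for x in(-20,0,20):
            for y in(-77,77):add(t+T.apply([x,y,-k]),0,'knuckle')
    return np.array(C),np.array(rad),np.array(nm)
E
cat > scan2.py <<'E'
from h import *
for nm,tgt,hs in(("stand",O+[0,0,80],(60,66,72,78,84,90)),("ring",np.array([478,-20.8,76]),(-40,-44,-47,-50,-54))):
  for hd in hs:
    for th in(36,38,40,42):
      for half in(0,1):
        o=orient(D(hd),D(th));z=o.as_matrix()[:,2]
        q,c=bestik(tgt+18*z,o*R.from_euler('z',np.pi*half))
        if c<.01:
            w=sorted(clear(q).items(),key=lambda t:t[1][0])[:3];print(nm,hd,th,half,"q6 %.2f"%q[5],*[f"{a}:{b[0]:.0f}{b[1][:4]}" for a,b in w])
E
python3 scan2.py
```

```text
stand 60 36 0 q6 -2.80 flap:0wris head:2body foot:2body
stand 60 36 1 q6 0.34 flap:0wris head:2body foot:2body
stand 60 38 0 q6 -2.84 flap:0wris foot:3body head:4body
stand 60 38 1 q6 0.30 flap:0wris foot:3body head:4body
stand 60 40 0 q6 -2.89 flap:0wris foot:6body head:7body
stand 60 40 1 q6 0.25 flap:0wris foot:6body head:7body
stand 60 42 0 q6 -2.93 flap:0wris foot:9body head:10body
stand 60 42 1 q6 0.21 flap:0wris foot:9body head:10body
stand 66 36 0 q6 -2.93 head:2body foot:2body flap:10wris
stand 66 36 1 q6 0.21 head:2body foot:2body flap:10wris
stand 66 38 0 q6 -2.97 foot:3body flap:4wris head:5body
stand 66 38 1 q6 0.17 foot:3body flap:4wris head:5body
stand 66 40 1 q6 0.13 flap:0wris foot:6body head:8body
stand 66 42 1 q6 0.09 flap:0wris foot:9body head:11body
stand 72 36 1 q6 0.10 head:1body foot:2body barrel:14wris
stand 72 38 1 q6 0.06 foot:3body head:4body barrel:13wris
stand 72 40 1 q6 0.02 foot:5body head:8body flap:14wris
stand 72 42 1 q6 -0.02 foot:8body flap:10wris head:10body
stand 78 36 1 q6 -0.00 head:0body foot:2body barrel:9wris
stand 78 38 1 q6 -0.04 foot:2bo
[... 2240 characters left out ...]
47 42 0 q6 -0.15 flap:0wris head:19wris barrel:22wris
ring -47 42 1 q6 2.97 flap:0wris head:19wris barrel:23wris
ring -50 36 0 q6 -0.22 flap:5wris head:8wris barrel:12wris
ring -50 36 1 q6 2.92 flap:5wris head:8wris barrel:12wris
ring -50 38 0 q6 -0.18 flap:3wris head:4wris barrel:12wris
ring -50 38 1 q6 2.96 flap:3wris head:4wris barrel:12wris
ring -50 40 0 q6 -0.14 flap:2wris head:8wris barrel:13wris
ring -50 42 0 q6 -0.09 flap:0wris head:11wris barrel:16wris
ring -54 36 0 q6 -0.15 head:0wris barrel:6wris flap:15wris
ring -54 38 0 q6 -0.11 head:0wris barrel:4wris flap:12wris
ring -54 40 0 q6 -0.06 head:1wris barrel:6wris flap:11wris
ring -54 42 0 q6 -0.02 barrel:4wris head:5wris flap:8wris
```

Run:
```python
from h import *
for nm,tgt,hs,fl in(("stand",O+[0,0,80],(62,65,70,74),[285,109,254]),("ring",np.array([478,-20.8,76]),(-46,-48,-49,-50,-51,-52),[290,109,251])):
  for hd in hs:
    for th in(38,39,40):
      for half in(0,1):
        o=orient(D(hd),D(th));z=o.as_matrix()[:,2]
        q,c=bestik(tgt+18*z,o*R.from_euler('z',np.pi*half))
        if c<.01:
            C,r,n=robot(q);d=boxd(C,np.array([-200,-400,0]),np.array(fl))-r;w=clear(q)
            ins=(np.array(fl)-C[n=='wrist']).min(1).max()
            print(nm,hd,th,half,"q6 %.2f"%q[5],"flap %.0f %s pen %.0f"%(d.min(),n[d.argmin()],ins),w['head'],w['barrel'],"fore %.0f"%d[n=='forearm'].min())
```

```text
stand 62 38 0 q6 -2.89 flap 0 wrist pen -0 (4.0, 'body') (27.0, 'flange') fore 35
stand 62 38 1 q6 0.25 flap 0 wrist pen -0 (4.0, 'body') (27.0, 'flange') fore 35
stand 62 39 0 q6 -2.91 flap 0 wrist pen 3 (6.0, 'body') (27.0, 'wrist') fore 33
stand 62 39 1 q6 0.23 flap 0 wrist pen 3 (6.0, 'body') (27.0, 'wrist') fore 33
stand 62 40 0 q6 -2.93 flap 0 wrist pen 5 (7.0, 'body') (28.0, 'wrist') fore 30
stand 62 40 1 q6 0.21 flap 0 wrist pen 5 (7.0, 'body') (28.0, 'wrist') fore 30
stand 65 38 0 q6 -2.95 flap 7 wrist pen -7 (5.0, 'body') (22.0, 'wrist') fore 36
stand 65 38 1 q6 0.19 flap 7 wrist pen -7 (5.0, 'body') (22.0, 'wrist') fore 36
stand 65 39 0 q6 -2.97 flap 4 wrist pen -4 (6.0, 'body') (23.0, 'wrist') fore 33
stand 65 39 1 q6 0.17 flap 4 wrist pen -4 (6.0, 'body') (23.0, 'wrist') fore 33
stand 65 40 0 q6 -2.97 flap 2 wrist pen -2 (6.0, 'body') (24.0, 'wrist') fore 32
stand 65 40 1 q6 0.15 flap 2 wrist pen -2 (7.0, 'body') (24.0, 'wrist') fore 31
stand 70 38 1 q6 0.10 flap 19 wrist pen -19 (5.0, 'body') (16.0, 'wrist') fore 37
stand 70 39 1 q6 0.08 flap 16 wrist pen -16 (7.0, 'bod
[... 2106 characters left out ...]
t pen -4 (7.0, 'wrist') (15.0, 'wrist') fore 35
ring -50 40 0 q6 -0.14 flap 4 wrist pen -3 (8.0, 'wrist') (13.0, 'wrist') fore 32
ring -51 38 0 q6 -0.16 flap 6 wrist pen -5 (4.0, 'wrist') (10.0, 'wrist') fore 37
ring -51 38 1 q6 2.97 flap 5 wrist pen -5 (3.0, 'wrist') (10.0, 'wrist') fore 38
ring -51 39 0 q6 -0.14 flap 6 wrist pen -6 (8.0, 'wrist') (13.0, 'wrist') fore 35
ring -51 40 0 q6 -0.12 flap 6 wrist pen -5 (5.0, 'wrist') (10.0, 'wrist') fore 32
ring -52 38 0 q6 -0.14 flap 8 wrist pen -7 (3.0, 'wrist') (9.0, 'wrist') fore 37
ring -52 39 0 q6 -0.12 flap 8 wrist pen -7 (6.0, 'wrist') (10.0, 'wrist') fore 35
ring -52 40 0 q6 -0.10 flap 8 wrist pen -7 (3.0, 'wrist') (8.0, 'wrist') fore 32
```

I'm picking tilt 39°, heading 64° at the stand and −51° at the ring. These clear everything in the conservative model. Next I'll check the path by FK and print the rows to the far pre-grasp.

```bash
cat >> h.py <<'E'
def path(wps,q0,lam=1.25):
    "check IK & clearance along (pos,R) list, linear between"
    q=np.array(q0);p0,T=fk(q,PAR);r0=T*R.from_euler('z',np.pi/2)
    for p1,r1 in wps:
        p1=np.array(p1,float);sl=Slerp([0,1],R.concatenate([r0,r1]))
        for a in np.linspace(.2,1,5):
            qn,c=ik(p0+(p1-p0)*a,sl(a),PAR,q);w=sorted(clear(qn,lam=lam).items(),key=lambda t:t[1][0])[:3]
            print("%.1f c%.3f dq%.2f"%(a,c,abs(qn-q).max()),qn.round(2),*[f"{k}:{b[0]:.0f}{b[1][:4]}" for k,b in w]);q=qn
        p0,r0=p1,r1
OS=orient(D(64),D(39));ZS=OS.as_matrix()[:,2];JG=O+np.array([0,0,69.])
ORg=orient(D(-51),D(39));ZR=ORg.as_matrix()[:,2];RG=np.array([478,-20.8,0])
E
python3 - <<'E'
from h import *
s=show()
far=JG+ZS*(18-220)
path([(far,OS),(JG+ZS*18,OS),(JG+ZS*18+[0,0,10],OS)],s['joint_pos'])
rows([(far,OS,9)],1)
E
```

```text
{'time_s': 8.3, 'joint_pos': [-0.019, -0.563, 1.895, 0.339, 1.529, -2.44], 'position': [455.146, 113.25, 331.243], 'eef_rot': [-0.418, 0.882, 0.092, 0.196], 'wrist_force': [-0.595, 0.495, -1.009], 'gripper_width': 1.0, 'finger_force': 0.0}
0.2 c0.000 dq0.11 [-0.08 -0.61  1.97  0.41  1.52 -2.55] barrel:106knuc flap:112knuc head:143knuc
0.4 c0.000 dq0.11 [-0.14 -0.65  2.03  0.48  1.52 -2.66] flap:85knuc barrel:92knuc head:134knuc
0.6 c0.000 dq0.11 [-0.21 -0.68  2.1   0.55  1.53 -2.77] flap:57knuc barrel:82knuc head:131knuc
0.8 c0.000 dq0.12 [-0.28 -0.71  2.16  0.62  1.54 -2.89] flap:30knuc barrel:81knuc head:134knuc
1.0 c0.045 dq0.08 [-0.34 -0.74  2.21  0.66  1.56 -2.97] flap:7knuc barrel:87knuc head:133body
0.2 c0.006 dq0.10 [-0.26 -0.7   2.26  0.66  1.46 -2.97] flap:6knuc barrel:58body head:93body
0.4 c0.000 dq0.11 [-0.18 -0.66  2.29  0.67  1.35 -2.97] flap:16knuc barrel:36body head:59body
0.6 c0.000 dq0.11 [-0.11 -0.6   2.31  0.68  1.24 -2.96] flap:4wris head:31body barrel:35body
0.8 c0.000 dq0.11 [-0.03 -0.52  2.32  0.69  1.13 -2.96] flap:0wris head:11body foot:20body
1.0 c0.000 dq
[... 201 characters left out ...]
2.32  0.71  1.02 -2.96] flap:0wris head:9body foot:10body
0.6 c0.000 dq0.00 [ 0.04 -0.44  2.32  0.71  1.02 -2.96] flap:0wris head:8body foot:8body
0.8 c0.000 dq0.00 [ 0.04 -0.44  2.32  0.71  1.03 -2.95] flap:0wris head:7body foot:7body
1.0 c0.000 dq0.00 [ 0.04 -0.45  2.32  0.7   1.03 -2.95] flap:0wris foot:5body head:6body
9 rows maxw 0.027 maxt 12.6 end [387.9  78.3 225.9]
[-0.014,-0.027,-0.022,12,3.3,7.3,1,-0.014,-0.027,-0.022,12,3.5,7.1,1,-0.014,-0.027,-0.022,12.2,3.7,6.7,1,-0.013,-0.027,-0.022,12.3,3.8,6.5,1,-0.014,-0.027,-0.022,12.4,4.1,6.2,1,-0.014,-0.027,-0.022,12.4,4.2,5.9,1,-0.014,-0.026,-0.022,12.5,4.4,5.7,1,-0.014,-0.027,-0.022,12.6,4.6,5.3,1,-0.014,-0.027,-0.021,12.6,4.8,5.2,1.0]
```

```bash
cat >> h.py <<'E'
HALF=R.from_euler('z',np.pi)
OS=orient(D(73),D(39))*HALF;ZS=OS.as_matrix()[:,2]
ORg=orient(D(-48),D(39))*HALF;ZR=ORg.as_matrix()[:,2]
E
python3 - <<'E'
from h import *
s=sense()
far=JG+ZS*(18-170);mid=orient(D(150),D(12))*R.from_euler('z',0)
q,c=bestik(far,OS);print("far",q.round(2),c)
print("-- in"); path([(JG+ZS*18,OS),(JG+ZS*18+[0,0,10],OS),(JG+ZS*(18-150)+[0,0,10],OS)],q)
g=RG+[0,0,75]+ZR*18
q,c=bestik(g,ORg);print("ring",q.round(2),c)
print("-- up"); path([(g+[0,0,60],ORg),(g+[0,0,150],ORg)],q)
E
```

```text
far [-0.27 -0.57  2.19  0.68  1.51 -0.01] 6.114023305084699e-29
-- in
0.2 c0.000 dq0.08 [-0.21 -0.54  2.22  0.69  1.44  0.  ] barrel:27body flap:33knuc head:60body
0.4 c0.000 dq0.08 [-0.15 -0.51  2.24  0.69  1.36  0.01] barrel:27body flap:29wris head:39body
0.6 c0.000 dq0.08 [-0.1  -0.47  2.26  0.7   1.28  0.01] flap:18wris head:19body barrel:27body
0.8 c0.000 dq0.08 [-0.04 -0.42  2.27  0.71  1.19  0.01] head:12body flap:13wris foot:13body
1.0 c0.000 dq0.08 [ 0.01 -0.36  2.28  0.73  1.11  0.01] barrel:9wris foot:11body head:12body
0.2 c0.000 dq0.00 [ 0.01 -0.36  2.28  0.73  1.12  0.01] foot:9body barrel:10wris head:11body
0.4 c0.000 dq0.00 [ 0.01 -0.37  2.27  0.73  1.12  0.01] head:9body foot:9body barrel:10wris
0.6 c0.000 dq0.00 [ 0.01 -0.37  2.27  0.73  1.12  0.02] head:8body foot:8body barrel:11wris
0.8 c0.000 dq0.00 [ 0.01 -0.37  2.27  0.73  1.13  0.02] foot:6body head:7body barrel:12wris
1.0 c0.000 dq0.00 [ 0.01 -0.37  2.27  0.73  1.13  0.02] foot:5body head:6body barrel:13wris
0.2 c0.000 dq0.07 [-0.04 -0.42  2.26  0.71  1.2   0.03] head:6body foot:10body flap:18wris
0.4 c0.000 
[... 676 characters left out ...]
8] flap:7wris head:24wris barrel:26wris
0.8 c0.000 dq0.02 [ 0.22 -0.48  2.26 -0.67  1.08  2.87] flap:12wris head:30wris barrel:30wris
1.0 c0.000 dq0.02 [ 0.22 -0.49  2.25 -0.66  1.1   2.85] flap:18wris barrel:33flan head:40wris
0.2 c0.000 dq0.03 [ 0.22 -0.51  2.23 -0.65  1.13  2.82] flap:28wris barrel:35flan head:53wris
0.4 c0.000 dq0.03 [ 0.22 -0.52  2.21 -0.64  1.16  2.8 ] barrel:37knuc flap:43wris head:69wris
0.6 c0.000 dq0.03 [ 0.22 -0.53  2.19 -0.63  1.19  2.78] barrel:28knuc flap:58wris hinge:74knuc
0.8 c0.000 dq0.03 [ 0.22 -0.54  2.16 -0.62  1.21  2.76] barrel:28knuc flap:75wris hinge:83knuc
1.0 c0.000 dq0.03 [ 0.22 -0.55  2.14 -0.62  1.24  2.74] barrel:28knuc flap:85knuc hinge:92knuc
```

Run:
```python
from h import *
s=sense();far=JG+ZS*(18-170)
A=((430,70,335),orient(0,0));A2=((420,70,330),orient(D(-55),0));B=((415,70,320),orient(D(73),0)*HALF);C=(far,OS)
path([A,A2,B,C],s['joint_pos'])
rows([(*A,6),(*A2,6),(*B,6),(*C,8)],1)
```

```text
0.2 c0.000 dq0.22 [ 0.02 -0.55  1.87  0.24  1.56 -2.22] barrel:122knuc flap:149knuc head:156knuc
0.4 c0.000 dq0.21 [ 0.05 -0.53  1.85  0.16  1.61 -2.02] barrel:122knuc flap:158knuc head:158knuc
0.6 c0.000 dq0.19 [ 0.08 -0.5   1.82  0.09  1.67 -1.82] barrel:119knuc head:158knuc flap:166knuc
0.8 c0.000 dq0.18 [ 0.1  -0.46  1.78  0.04  1.74 -1.64] barrel:114knuc head:157knuc flap:174knuc
1.0 c0.000 dq0.17 [ 0.1  -0.42  1.75 -0.    1.81 -1.47] barrel:109knuc head:155knuc hinge:176knuc
0.2 c0.000 dq0.19 [ 0.1  -0.42  1.76  0.    1.81 -1.28] barrel:108knuc head:154knuc flap:167knuc
0.4 c0.000 dq0.19 [ 0.1  -0.43  1.76  0.    1.81 -1.08] barrel:107knuc head:153knuc flap:157knuc
0.6 c0.000 dq0.19 [ 0.1  -0.43  1.77 -0.    1.81 -0.89] barrel:106knuc flap:149knuc head:152knuc
0.8 c0.000 dq0.19 [ 0.1  -0.44  1.77 -0.    1.81 -0.7 ] barrel:105knuc flap:143knuc head:152knuc
1.0 c0.000 dq0.19 [ 0.11 -0.44  1.78  0.    1.81 -0.51] barrel:104knuc flap:139knuc head:154knuc
0.2 c0.000 dq0.18 [ 0.11 -0.45  1.78  0.    1.81 -0.32] barrel:102knuc flap:135knuc head:156knuc
0.4 c0.000 dq0.18 [ 0.11 -0.45  
[... 879 characters left out ...]
]
[0.032,0.068,0.145,7.2,-1.3,-4.1,1,0.032,0.068,0.145,7.2,-2.5,-3.5,1,0.032,0.068,0.145,6.9,-3.6,-2.9,1,0.032,0.068,0.145,6.5,-4.7,-2.3,1,0.033,0.068,0.145,5.9,-5.7,-1.8,1,0.032,0.069,0.145,5.1,-6.5,-1.1,1,0,0,0.16,1.7,0,0.8,1,0,0,0.16,1.6,-0.3,0.9,1,0,0,0.16,1.6,-0.5,0.8,1,0,0,0.16,1.5,-0.8,0.8,1,0,0,0.16,1.4,-1,0.9,1,0,0,0.16,1.1,-1.2,0.8,1,0,0,0.151,0.5,-0.7,1.7,1,0,0,0.151,0.4,-0.7,1.6,1,0,0,0.152,0.2,-0.8,1.7,1,0,0,0.151,0.2,-0.8,1.7,1,0,0,0.151,0,-0.8,1.6,1,0,0,0.151,-0.1,-0.9,1.7,1,0,0.085,0,3.7,-1.1,16.6,1,0,0.085,0,2.4,-1,16.9,1.0]
[0,0.085,0,0.9,-1.1,17,1,0,0.086,0,-0.6,-1,17,1,0,0.085,0,-2,-1.1,16.9,1,0,0.085,0,-3.5,-1,16.7,1,0,0.085,0,-4.8,-1.1,16.3,1,0,0.085,0,-6.3,-1,15.8,1.0]
```

send_rows(series=[0.032, 0.068, 0.145, 7.2, -1.3, -4.1, 1, 0.032, 0.068, 0.145, 7.2, -2.5, -3.5, 1, 0.032, 0.068, 0.145, 6.9, -3.6, -2.9, 1, 0.032, 0.068, 0.145, 6.5, -4.7, -2.3, 1, 0.033, 0.068, 0.145, 5.9, -5.7, -1.8, 1, 0.032, 0.069, 0.145, 5.1, -6.5, -1.1, 1, 0, 0, 0.16, 1.7, 0, 0.8, 1, 0, 0, 0.16, 1.6, -0.3, 0.9, 1, 0, 0, 0.16, 1.6, -0.5, 0.8, 1, 0, 0, 0.16, 1.5, -0.8, 0.8, 1, 0, 0, 0.16, 1.4, -1, 0.9, 1, 0, 0, 0.16, 1.1, -1.2, 0.8, 1, 0, 0, 0.151, 0.5, -0.7, 1.7, 1, 0, 0, 0.151, 0.4, -0.7, 1.6, 1, 0, 0, 0.152, 0.2, -0.8, 1.7, 1, 0, 0, 0.151, 0.2, -0.8, 1.7, 1, 0, 0, 0.151, 0, -0.8, 1.6, 1, 0, 0, 0.151, -0.1, -0.9, 1.7, 1])

```text
time_s: 10.55
position: [414.8, 70.5, 318.4]
eef_rot: [0.805, 0.593, -0.001, -0.001]
wrist_force: [-0.7, -0.3, -0.1]
gripper_width: 1.005
finger_force: 0.0
```

send_rows(series=[0, 0.085, 0, 3.7, -1.1, 16.6, 1, 0, 0.085, 0, 2.4, -1, 16.9, 1, 0, 0.085, 0, 0.9, -1.1, 17, 1, 0, 0.086, 0, -0.6, -1, 17, 1, 0, 0.085, 0, -2, -1.1, 16.9, 1, 0, 0.085, 0, -3.5, -1, 16.7, 1, 0, 0.085, 0, -4.8, -1.1, 16.3, 1, 0, 0.085, 0, -6.3, -1, 15.8, 1, 0, 0, 0, 0, 0, 0, 1])

```text
time_s: 11.68
position: [414.5, 101.0, 184.3]
eef_rot: [0.759, 0.56, 0.266, -0.2]
wrist_force: [0.4, 0.7, 0.6]
gripper_width: 1.001
finger_force: 0.0
```

Run:
```python
from h import *
s=show();T=R.from_quat(s['eef_rot']);print("axis pt in tool",T.inv().apply(JG-s['position']).round(1),"rot err",(T.inv()*OS).as_rotvec().round(3))
im,d=camera("wrist");cv2.imwrite("pics/w4.png",im);P=cloud("wrist",d,s)
# jar blue band points -> circle fit
hsv=cv2.cvtColor(im,cv2.COLOR_BGR2HSV)
near=np.hypot(P[...,0]-O[0],P[...,1]-O[1])<60
for nm,m in(("blue",(hsv[...,0]>95)&(hsv[...,0]<125)&(hsv[...,1]>90)),("yellow",(hsv[...,0]>20)&(hsv[...,0]<35)&(hsv[...,1]>120))):
    Q=P[m&near&(P[...,2]>25)&(P[...,2]<80)]
    if len(Q)>20:
        r=least_squares(lambda c:np.hypot(Q[:,0]-c[0],Q[:,1]-c[1])-34.5,O[:2],loss='soft_l1');print(nm,len(Q),r.x.round(1),"z",Q[:,2].min().round(),Q[:,2].max().round(),abs(r.fun).mean().round(2))
```

```text
{'time_s': 11.675, 'joint_pos': [-0.269, -0.564, 2.192, 0.681, 1.513, -0.01], 'position': [414.55, 101.0, 184.299], 'eef_rot': [0.759, 0.56, 0.266, -0.2], 'wrist_force': [0.423, 0.707, 0.618], 'gripper_width': 1.001, 'finger_force': 0.0}
axis pt in tool [  2.3   1.6 150.1] rot err [-0.004  0.001 -0.004]
yellow 1103 [443.1 189.3] z 25.0 80.0 1.04
```

View pics/w4.png

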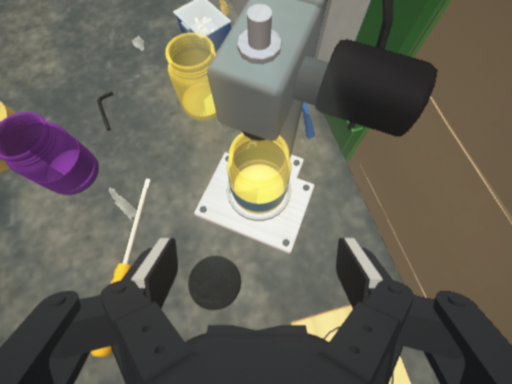

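The jar stands centred between the open fingers at about (258,180), and the foot is clear above it. I'll advance 132 mm along the tool axis.

send_rows(series=[0, 0, 0, 0.6, 0.5, 15, 1, 0, 0, 0, 0.6, 0.5, 15, 1, 0, 0, 0, 0.6, 0.4, 15, 1, 0, 0, 0, 0.5, 0.2, 15, 1, 0, 0, 0, 0, 0, 15, 1, 0, 0, 0, 0, 0, 12, 1, 0, 0, 0, 0, 0, 12, 1, 0, 0, 0, 0, 0, 10, 1, 0, 0, 0, 0, 0, 0, 1])

```text
time_s: 12.85
position: [437.1, 168.5, 102.8]
eef_rot: [0.758, 0.561, 0.267, -0.199]
wrist_force: [-0.4, -0.2, 0.4]
gripper_width: 1.001
finger_force: 0.0
```

Run:
```python
from h import *
s=show();T=R.from_quat(s['eef_rot']);print("axis pt in tool",T.inv().apply(JG-s['position']).round(1),"rot err",(T.inv()*OS).as_rotvec().round(3))
```

```text
{'time_s': 12.85, 'joint_pos': [-0.082, -0.452, 2.257, 0.703, 1.257, 0.016], 'position': [437.1, 168.467, 102.848], 'eef_rot': [0.758, 0.561, 0.267, -0.199], 'wrist_force': [-0.372, -0.206, 0.408], 'gripper_width': 1.001, 'finger_force': 0.0}
axis pt in tool [-1.9 -0.7 42. ] rot err [-0.003  0.001 -0.   ]
```

send_rows(series=[0, 0, 0, -0.9, -0.4, 8, 1, 0, 0, 0, -0.9, -0.3, 8, 1, 0, 0, 0, 0, 0, 8, 1, 0, 0, 0, 0, 0, 0, 1])

```text
time_s: 13.35
position: [440.4, 181.8, 83.0]
eef_rot: [0.758, 0.561, 0.267, -0.199]
wrist_force: [0.3, -0.5, -0.6]
gripper_width: 1.001
finger_force: 0.0
```

Run:
```python
from h import *
s=show();T=R.from_quat(s['eef_rot']);print("axis pt in tool",T.inv().apply(JG-s['position']).round(1))
```

```text
{'time_s': 13.35, 'joint_pos': [-0.047, -0.418, 2.269, 0.713, 1.201, 0.012], 'position': [440.353, 181.761, 83.033], 'eef_rot': [0.758, 0.561, 0.267, -0.199], 'wrist_force': [0.296, -0.509, -0.59], 'gripper_width': 1.001, 'finger_force': 0.0}
axis pt in tool [-0. -0. 18.]
```

The axis point must end 18 mm behind the TCP, so I have 36 mm more to advance.

send_rows(series=[0, 0, 0, 0, 0, 9, 1, 0, 0, 0, 0, 0, 9, 1, 0, 0, 0, 0, 0, 9, 1, 0, 0, 0, 0, 0, 9, 1, 0, 0, 0, 0, 0, 0, 1])

```text
time_s: 13.98
position: [446.9, 203.5, 54.9]
eef_rot: [0.758, 0.561, 0.267, -0.199]
wrist_force: [-1.1, -0.3, -0.6]
gripper_width: 1.001
finger_force: 0.0
```

Run:
```python
from h import *
s=show();T=R.from_quat(s['eef_rot']);print("axis pt in tool",T.inv().apply(JG-s['position']).round(1))
```

```text
{'time_s': 13.975, 'joint_pos': [0.009, -0.357, 2.276, 0.733, 1.115, 0.007], 'position': [446.866, 203.49, 54.949], 'eef_rot': [0.758, 0.561, 0.267, -0.199], 'wrist_force': [-1.149, -0.317, -0.593], 'gripper_width': 1.001, 'finger_force': 0.0}
axis pt in tool [ -0.    0.  -18.1]
```

Everything is clear and there's no contact force. I'll close on the jar.

send_rows(series=[0, 0, 0, 0, 0, 0, 0.8, 0, 0, 0, 0, 0, 0, 0.5, 0, 0, 0, 0, 0, 0, -1, 0, 0, 0, 0, 0, 0, -1, 0, 0, 0, 0, 0, 0, -1])

```text
time_s: 14.6
position: [447.7, 203.1, 56.4]
eef_rot: [0.758, 0.561, 0.268, -0.199]
wrist_force: [-0.2, -0.7, 6.2]
gripper_width: 0.774
finger_force: 67.3
```

Run:
```python
from h import *
s=show();T=OS
rows([(s['position']+[0,0,11],R.from_quat(s['eef_rot']),4)],-1)
```

```text
{'time_s': 14.6, 'joint_pos': [0.008, -0.359, 2.275, 0.733, 1.115, 0.007], 'position': [447.665, 203.092, 56.441], 'eef_rot': [0.758, 0.561, 0.268, -0.199], 'wrist_force': [-0.158, -0.692, 6.228], 'gripper_width': 0.774, 'finger_force': 67.294}
4 rows maxw 0.0 maxt 2.2 end [447.7 203.1  67.4]
[0,0,0,1.7,0,-2.1,-1,0,0,0,1.8,0,-2.2,-1,0,0,0,1.7,0,-2.1,-1,0,0,0,1.7,0,-2.1,-1.0]
```

send_rows(series=[0, 0, 0, 1.7, 0, -2.1, -1, 0, 0, 0, 1.8, 0, -2.2, -1, 0, 0, 0, 1.7, 0, -2.1, -1, 0, 0, 0, 1.7, 0, -2.1, -1, 0, 0, 0, 0, 0, 0, -1])

```text
time_s: 15.22
position: [447.3, 203.1, 66.9]
eef_rot: [0.758, 0.561, 0.268, -0.199]
wrist_force: [-0.6, -0.2, -1.6]
gripper_width: 0.773
finger_force: 66.7
```

Run:
```python
from h import *
s=show();p=s['position'];T=R.from_quat(s['eef_rot']);H=np.array([ZS[0],ZS[1],0])/np.hypot(*ZS[:2])
P1=p-ZS*70;P2=P1-H*0-ZS*60
path([(p-ZS*130,T)],s['joint_pos']);rows([(p-ZS*130,T,12)],-1)
```

```text
{'time_s': 15.225, 'joint_pos': [0.008, -0.374, 2.267, 0.725, 1.133, 0.025], 'position': [447.274, 203.116, 66.854], 'eef_rot': [0.758, 0.561, 0.268, -0.199], 'wrist_force': [-0.588, -0.209, -1.649], 'gripper_width': 0.773, 'finger_force': 66.749}
0.2 c0.000 dq0.06 [-0.03 -0.42  2.26  0.71  1.2   0.03] head:5body foot:8body flap:19wris
0.4 c0.000 dq0.06 [-0.07 -0.46  2.25  0.7   1.26  0.03] head:10body barrel:20body flap:21wris
0.6 c0.000 dq0.06 [-0.11 -0.49  2.24  0.69  1.32  0.03] barrel:20body head:25body flap:28wris
0.8 c0.000 dq0.06 [-0.16 -0.52  2.22  0.69  1.38  0.02] barrel:20body flap:40knuc head:40body
1.0 c0.000 dq0.06 [-0.2  -0.54  2.21  0.68  1.44  0.02] barrel:21body flap:35knuc head:58body
12 rows maxw 0.0 maxt 10.9 end [423.3 124.9 167.9]
[0,0,0,0,0,-10.8,-1,0,0,0,0,0,-10.9,-1,0,0,0,0,0,-10.8,-1,0,0,0,0,-0.1,-10.8,-1,0,0,0,0,0,-10.9,-1,0,0,0,0,0,-10.8,-1,0,0,0,0,0,-10.8,-1,0,0,0,0,0,-10.9,-1,0,0,0,0,0,-10.8,-1,0,0,0,0,0,-10.8,-1,0,0,0,0,-0.1,-10.9,-1,0,0,0,0,0,-10.8,-1.0]
```

Retracting along the axis would bring the jar's rim up into the foot, so I'll pull out horizontally first.

Run:
```python
from h import *
s=sense();p=s['position'];T=R.from_quat(s['eef_rot']);H=np.array([ZS[0],ZS[1],0])/np.hypot(*ZS[:2])
A=p-H*60;B=A+np.array([0,-30,110])
path([(A,T),(B,T)],s['joint_pos']);rows([(A,T,7),(B,T,8)],-1)
```

```text
0.2 c0.000 dq0.03 [-0.02 -0.39  2.28  0.72  1.15  0.  ] foot:12body head:13body flap:15wris
0.4 c0.000 dq0.03 [-0.05 -0.4   2.28  0.72  1.18 -0.02] flap:11wris foot:21body head:22body
0.6 c0.000 dq0.03 [-0.08 -0.41  2.29  0.72  1.2  -0.04] flap:6wris head:31body foot:31body
0.8 c0.000 dq0.03 [-0.11 -0.42  2.3   0.72  1.22 -0.06] flap:1wris head:40body foot:41body
1.0 c0.000 dq0.03 [-0.14 -0.43  2.3   0.72  1.24 -0.08] flap:0wris head:49body foot:52body
0.2 c0.000 dq0.05 [-0.16 -0.45  2.28  0.71  1.29 -0.06] flap:4wris head:42body foot:55body
0.4 c0.000 dq0.04 [-0.17 -0.48  2.26  0.7   1.33 -0.04] flap:16wris head:46body barrel:46body
0.6 c0.000 dq0.04 [-0.19 -0.5   2.24  0.69  1.38 -0.02] flap:29wris barrel:36body head:51body
0.8 c0.000 dq0.04 [-0.21 -0.51  2.21  0.69  1.42 -0.01] barrel:27body flap:41knuc head:57body
1.0 c0.000 dq0.04 [-0.22 -0.53  2.18  0.68  1.46  0.01] barrel:24body flap:41knuc head:66body
15 rows maxw 0.0 maxt 13.0 end [429.8 115.8 176.9]
[0,0,0,-6.7,0,-5.4,-1,0,0,0,-6.6,0,-5.4,-1,0,0,0,-6.7,0,-5.4,-1,0,0,0,-6.7,0,-5.4,-1,0,0,0,-6.6,0,-5.4,-1,0,0,0,-6.7,0,-5.4,-1,0,0,0,-6.6,-0.1,-5.3,-1,0,0,0,5.9,1.1,-13,-1,0,0,0,5.8,1.1,-12.9,-1,0,0,0,5.9,1.1,-13,-1,0,0,0,5.8,1,-12.9,-1,0,0,0,5.9,1.1,-13,-1,0,0,0,5.8,1.1,-12.9,-1,0,0,0,5.9,1.1,-13,-1,0,0,0,5.9,1.1,-12.9,-1.0]
```

Run:
```python
from h import *
s=sense();p=s['position'];T=R.from_quat(s['eef_rot'])
A=p+np.array([-3,-58,24]);B=A+np.array([0,-30,110])
path([(A,T),(B,T)],s['joint_pos']);rows([(A,T,7),(B,T,9)],-1)
```

```text
0.2 c0.000 dq0.03 [-0.02 -0.38  2.27  0.72  1.16  0.01] foot:8body head:10body flap:19wris
0.4 c0.000 dq0.03 [-0.05 -0.39  2.26  0.72  1.19 -0.  ] foot:13body head:14body flap:17wris
0.6 c0.000 dq0.03 [-0.08 -0.4   2.26  0.72  1.21 -0.02] flap:17wris head:19body foot:24body
0.8 c0.000 dq0.03 [-0.11 -0.41  2.26  0.71  1.24 -0.04] flap:17wris head:24body foot:35body
1.0 c0.000 dq0.03 [-0.14 -0.41  2.25  0.71  1.27 -0.05] flap:18wris head:32body barrel:46body
0.2 c0.000 dq0.04 [-0.15 -0.44  2.23  0.7   1.31 -0.03] flap:27wris head:36body barrel:38body
0.4 c0.000 dq0.04 [-0.17 -0.46  2.21  0.69  1.35 -0.01] barrel:29body flap:41wris head:42body
0.6 c0.000 dq0.04 [-0.18 -0.48  2.18  0.69  1.4   0.  ] barrel:20body head:48body flap:56knuc
0.8 c0.000 dq0.04 [-0.2  -0.49  2.15  0.68  1.44  0.02] barrel:18body flap:56knuc head:59body
1.0 c0.000 dq0.04 [-0.21 -0.5   2.12  0.68  1.48  0.03] barrel:22body flap:58knuc head:75body
16 rows maxw 0.0 maxt 11.6 end [444.3 115.1 200.9]
[0,0,0,-4.1,2,-7.7,-1,0,0,0,-4.1,2,-7.8,-1,0,0,0,-4.1,2,-7.7,-1,0,0,0,-4.1,2,-7.7,-1,0,0,0,-4.1,2,-7.8,-1,0,0,0,-4.1,2,-7.7,-1,0,0,0,-4.1,2,-7.7,-1,0,0,0,5.2,1,-11.5,-1,0,0,0,5.2,0.9,-11.5,-1,0,0,0,5.2,1,-11.5,-1,0,0,0,5.2,0.9,-11.5,-1,0,0,0,5.3,1,-11.5,-1,0,0,0,5.2,1,-11.6,-1,0,0,0,5.2,0.9,-11.5,-1,0,0,0,5.2,1,-11.5,-1,0,0,0,5.2,1,-11.5,-1.0]
```

Run:
```python
from h import *
s=sense();p=s['position'];T=R.from_quat(s['eef_rot'])
A=p+np.array([-3,-58,24]);B=A+np.array([-12,-65,100])
path([(A,T),(B,T)],s['joint_pos']);rows([(A,T,7),(B,T,9)],-1)
```

```text
0.2 c0.000 dq0.03 [-0.02 -0.38  2.27  0.72  1.16  0.01] foot:8body head:10body flap:19wris
0.4 c0.000 dq0.03 [-0.05 -0.39  2.26  0.72  1.19 -0.  ] foot:13body head:14body flap:17wris
0.6 c0.000 dq0.03 [-0.08 -0.4   2.26  0.72  1.21 -0.02] flap:17wris head:19body foot:24body
0.8 c0.000 dq0.03 [-0.11 -0.41  2.26  0.71  1.24 -0.04] flap:17wris head:24body foot:35body
1.0 c0.000 dq0.03 [-0.14 -0.41  2.25  0.71  1.27 -0.05] flap:18wris head:32body barrel:46body
0.2 c0.000 dq0.05 [-0.17 -0.44  2.24  0.7   1.32 -0.05] flap:24wris head:44body barrel:44body
0.4 c0.000 dq0.05 [-0.21 -0.46  2.22  0.69  1.37 -0.05] flap:34wris barrel:42body head:57body
0.6 c0.000 dq0.05 [-0.24 -0.48  2.2   0.69  1.43 -0.05] barrel:40body flap:47wris head:70body
0.8 c0.000 dq0.05 [-0.28 -0.5   2.17  0.68  1.48 -0.05] flap:46knuc barrel:46body head:85body
1.0 c0.000 dq0.05 [-0.31 -0.51  2.15  0.68  1.53 -0.05] flap:44knuc barrel:58body head:103body
16 rows maxw 0.0 maxt 13.3 end [432.3  80.1 190.9]
[0,0,0,-4.1,2,-7.7,-1,0,0,0,-4.1,2,-7.8,-1,0,0,0,-4.1,2,-7.7,-1,0,0,0,-4.1,2,-7.7,-1,0,0,0,-4.1,2,-7.8,-1,0,0,0,-4.1,2,-7.7,-1,0,0,0,-4.1,2,-7.7,-1,0,0,0,1.3,0.8,-13.2,-1,0,0,0,1.3,0.8,-13.3,-1,0,0,0,1.4,0.9,-13.2,-1,0,0,0,1.3,0.8,-13.2,-1,0,0,0,1.3,0.8,-13.3,-1,0,0,0,1.3,0.8,-13.2,-1,0,0,0,1.3,0.8,-13.2,-1,0,0,0,1.3,0.9,-13.2,-1,0,0,0,1.4,0.8,-13.3,-1.0]
```

send_rows(series=[0, 0, 0, -4.1, 2, -7.7, -1, 0, 0, 0, -4.1, 2, -7.8, -1, 0, 0, 0, -4.1, 2, -7.7, -1, 0, 0, 0, -4.1, 2, -7.7, -1, 0, 0, 0, -4.1, 2, -7.8, -1, 0, 0, 0, -4.1, 2, -7.7, -1, 0, 0, 0, -4.1, 2, -7.7, -1, 0, 0, 0, 1.3, 0.8, -13.2, -1, 0, 0, 0, 1.3, 0.8, -13.2, -1, 0, 0, 0, 1.3, 0.8, -13.2, -1, 0, 0, 0, 1.3, 0.8, -13.2, -1, 0, 0, 0, 1.3, 0.8, -13.2, -1, 0, 0, 0, 1.3, 0.8, -13.2, -1, 0, 0, 0, 1.3, 0.8, -13.2, -1, 0, 0, 0, 1.3, 0.8, -13.2, -1, 0, 0, 0, 1.3, 0.8, -13.2, -1])

```text
time_s: 17.23
position: [432.0, 79.7, 191.0]
eef_rot: [0.758, 0.561, 0.268, -0.199]
wrist_force: [0.7, -0.7, -1.4]
gripper_width: 0.772
finger_force: 67.0
```

Run:
```python
from h import *
s=show();T=R.from_quat(s['eef_rot'])
# jar origin offset in tool frame from the grasp moment (pose after closing)
p0=np.array([447.665,203.092,56.441]);r0=R.from_quat(json.loads(open('log.txt').readlines()[-2])[2])
q0=r0.inv().apply(O+[0,0,12]-p0);print("jar origin in tool",q0.round(1),"rot",(r0.inv()*OS).as_rotvec().round(3))
json.dump(list(q0),open('off.json','w'))
print("jar now",(s['position']+T.apply(q0)).round(1))
# transit: rotate heading 73 -> -48 at constant tilt via waypoints
def wp(hd,j):o=orient(D(hd),D(39))*HALF;return (np.array(j)-o.apply(q0),o)
W=[wp(43,(435,65,150)),wp(12,(445,55,165)),wp(-18,(462,15,165)),wp(-48,(478,-20.8,160)),wp(-48,(478,-20.8,60)),wp(-48,(478,-20.8,19))]
path(W,s['joint_pos'])
```

```text
{'time_s': 17.225, 'joint_pos': [-0.31, -0.508, 2.146, 0.681, 1.528, -0.053], 'position': [431.973, 79.733, 191.029], 'eef_rot': [0.758, 0.561, 0.268, -0.199], 'wrist_force': [0.672, -0.666, -1.351], 'gripper_width': 0.772, 'finger_force': 66.968}
jar origin in tool [-36.7  -0.8  27.5] rot [-0.001  0.     0.   ]
jar now [427.9  69.2 146.6]
0.2 c0.000 dq0.09 [-0.31 -0.55  2.17  0.68  1.48  0.04] flap:41knuc barrel:61body head:102body
0.4 c0.000 dq0.10 [-0.3  -0.6   2.2   0.67  1.42  0.14] flap:39knuc barrel:64body head:100body
0.6 c0.000 dq0.11 [-0.29 -0.65  2.23  0.66  1.37  0.25] flap:38knuc barrel:65body head:94knuc
0.8 c0.000 dq0.12 [-0.27 -0.69  2.25  0.63  1.31  0.36] flap:38knuc barrel:65body head:86knuc
1.0 c0.000 dq0.12 [-0.25 -0.74  2.27  0.59  1.25  0.49] flap:40knuc barrel:60body head:78knuc
0.2 c0.000 dq0.14 [-0.22 -0.78  2.29  0.54  1.2   0.62] flap:44knuc barrel:55body head:71knuc
0.4 c0.000 dq0.15 [-0.18 -0.81  2.3   0.47  1.15  0.78] flap:45body barrel:51body head:64knuc
0.6 c0.003 dq0.16 [-0.13 -0.83  2.3   0.38  1.11  0.94] barrel:45knuc flap:49body head:58knuc
0.8 
[... 1361 characters left out ...]
14  2.82] flap:32wris barrel:37flan head:59wris
0.8 c0.000 dq0.03 [ 0.22 -0.49  2.25 -0.66  1.11  2.84] flap:20wris barrel:34flan head:43wris
1.0 c0.000 dq0.03 [ 0.22 -0.47  2.27 -0.67  1.07  2.87] flap:11wris head:28wris barrel:29wris
0.2 c0.000 dq0.01 [ 0.22 -0.46  2.28 -0.68  1.06  2.88] flap:6wris head:24wris barrel:27wris
0.4 c0.000 dq0.01 [ 0.22 -0.45  2.28 -0.68  1.05  2.9 ] flap:4wris head:17wris barrel:24wris
0.6 c0.000 dq0.01 [ 0.22 -0.44  2.29 -0.69  1.03  2.91] flap:3wris head:14wris barrel:22wris
0.8 c0.000 dq0.01 [ 0.22 -0.43  2.3  -0.7   1.02  2.92] flap:1wris head:12wris barrel:22wris
1.0 c0.000 dq0.01 [ 0.22 -0.42  2.31 -0.7   1.01  2.94] flap:0wris head:11wris barrel:20wris
```

```bash
cat >> h.py <<'E'
q0=np.array(json.load(open('off.json')))
def wp(hd,j):o=orient(D(hd),D(39))*HALF;return (np.array(j)-o.apply(q0),o)
E
python3 - <<'E'
from h import *
s=sense()
W=[wp(43,(460,45,150)),wp(12,(490,25,160)),wp(-18,(488,-5,160)),wp(-49,(478,-20.8,130))]
path(W,s['joint_pos']);rows([(*w,5) for w in W],-1)
print([ (lambda v:v.round(1).tolist())(x[0]) for x in W])
E
```

```text
0.2 c0.000 dq0.08 [-0.32 -0.54  2.16  0.68  1.48  0.03] flap:46knuc barrel:63body head:104body
0.4 c0.000 dq0.09 [-0.32 -0.57  2.18  0.68  1.42  0.12] flap:49knuc barrel:66body head:102body
0.6 c0.000 dq0.10 [-0.31 -0.6   2.2   0.66  1.36  0.22] flap:53knuc barrel:67body head:94knuc
0.8 c0.000 dq0.10 [-0.3  -0.62  2.21  0.64  1.3   0.32] flap:58knuc barrel:64body head:86knuc
1.0 c0.000 dq0.11 [-0.29 -0.65  2.22  0.61  1.24  0.43] barrel:58knuc flap:65knuc head:78knuc
0.2 c0.000 dq0.13 [-0.26 -0.67  2.23  0.56  1.18  0.55] barrel:48knuc flap:66wris head:71knuc
0.4 c0.000 dq0.14 [-0.23 -0.69  2.24  0.51  1.12  0.69] barrel:39knuc head:66knuc flap:69wris
0.6 c0.000 dq0.15 [-0.2  -0.71  2.25  0.43  1.06  0.84] barrel:31knuc head:64knuc flap:73wris
0.8 c0.000 dq0.16 [-0.16 -0.72  2.25  0.35  1.01  1.  ] barrel:22knuc head:65knuc flap:79wris
1.0 c0.000 dq0.17 [-0.11 -0.71  2.24  0.24  0.97  1.18] barrel:14knuc head:66knuc hinge:75knuc
0.2 c0.000 dq0.17 [-0.08 -0.73  2.25  0.14  0.95  1.34] barrel:17knuc head:69knuc hinge:76knuc
0.4 c0.000 dq0.17 [-0.04 -0.73  2.25  0.03  0.94  1.52] barrel
[... 842 characters left out ...]
[-0.066,0,0.081,-2,8.6,-2.5,-1,-0.066,0,0.082,-1.3,9,-2,-1,-0.067,0,0.081,-0.6,9.1,-1.3,-1,-0.066,0.001,0.082,0.2,9.2,-0.7,-1,-0.066,0,0.081,1,9.2,-0.2,-1,-0.068,0,0.084,2.2,8.1,-0.8,-1,-0.068,0,0.084,2.9,8,-0.2,-1,-0.068,0,0.084,3.6,7.7,0.4,-1,-0.068,0,0.084,4.2,7.3,0.8,-1,-0.069,0,0.084,4.8,6.9,1.3,-1,-0.066,0,0.081,-1.6,6.9,-1.3,-1,-0.066,0,0.082,-1,7,-0.8,-1,-0.065,0,0.081,-0.4,7.2,-0.3,-1,-0.066,0,0.082,0.1,7.1,0.1,-1,-0.066,0,0.081,0.8,7.1,0.6,-1,-0.068,0,0.084,-4.8,4.8,3.8,-1,-0.068,0,0.084,-4.4,4.8,4.2,-1,-0.068,0,0.084,-4,5,4.5,-1,-0.069,0,0.084,-3.6,4.9,4.8,-1,-0.068,0,0.084,-3.2,4.9,5.2,-1.0]
[[468.7, 52.1, 194.4], [501.1, 26.6, 204.4], [498.4, -9.2, 204.4], [484.8, -29.8, 174.4]]
```

send_rows(series=[-0.066, 0, 0.081, -2, 8.6, -2.5, -1, -0.066, 0, 0.082, -1.3, 9, -2, -1, -0.067, 0, 0.081, -0.6, 9.1, -1.3, -1, -0.066, 0.001, 0.082, 0.2, 9.2, -0.7, -1, -0.066, 0, 0.081, 1, 9.2, -0.2, -1, -0.068, 0, 0.084, 2.2, 8.1, -0.8, -1, -0.068, 0, 0.084, 2.9, 8, -0.2, -1, -0.068, 0, 0.084, 3.6, 7.7, 0.4, -1, -0.068, 0, 0.084, 4.2, 7.3, 0.8, -1, -0.069, 0, 0.084, 4.8, 6.9, 1.3, -1, -0.066, 0, 0.081, -1.6, 6.9, -1.3, -1, -0.066, 0, 0.082, -1, 7, -0.8, -1, -0.065, 0, 0.081, -0.4, 7.2, -0.3, -1, -0.066, 0, 0.082, 0.1, 7.1, 0.1, -1, -0.066, 0, 0.081, 0.8, 7.1, 0.6, -1, -0.068, 0, 0.084, -4.8, 4.8, 3.8, -1, -0.068, 0, 0.084, -4.4, 4.8, 4.2, -1, -0.068, 0, 0.084, -4, 5, 4.5, -1, -0.069, 0, 0.084, -3.6, 4.9, 4.8, -1, -0.068, 0, 0.084, -3.2, 4.9, 5.2, -1])

```text
time_s: 19.73
position: [484.6, -29.6, 173.8]
eef_rot: [0.857, -0.393, 0.303, 0.139]
wrist_force: [-0.5, 0.1, -1.8]
gripper_width: 0.777
finger_force: 67.0
```

Run:
```python
from h import *
s=show();T=R.from_quat(s['eef_rot']);j=s['position']+T.apply(q0);print("jar",j.round(1),"jar axis",(T*OS.inv()).apply([0,0,1]).round(4))
rows([(*wp(-49,(478,-20.8,50)),8),(*wp(-49,(478,-20.8,26)),4)],-1)
```

```text
{'time_s': 19.725, 'joint_pos': [0.222, -0.524, 2.184, -0.639, 1.198, 2.805], 'position': [484.608, -29.558, 173.832], 'eef_rot': [0.857, -0.393, 0.303, 0.139], 'wrist_force': [-0.458, 0.105, -1.822], 'gripper_width': 0.777, 'finger_force': 66.98}
jar [477.9 -20.6 129.4] jar axis [1.e-04 4.e-04 1.e+00]
12 rows maxw 0.001 maxt 7.8 end [484.8 -29.8  70.4]
[0,0,0,-6.2,0,7.7,-1,0.001,0,-0.001,-6.2,0,7.8,-1,0,0,0,-6.3,0,7.7,-1,0,0,-0.001,-6.2,0,7.7,-1,0.001,0,0,-6.2,0,7.8,-1,0,0,0,-6.2,0,7.7,-1,0.001,0,-0.001,-6.2,0,7.7,-1,0,0,0,-6.3,0,7.7,-1,0,0,0,-3.8,0,4.7,-1,0,0,0,-3.7,0,4.6,-1,0,0,0,-3.8,0,4.7,-1,0,0,0,-3.8,0,4.7,-1.0]
```

send_rows(series=[0, 0, 0, -6.2, 0, 7.7, -1, 0, 0, 0, -6.2, 0, 7.8, -1, 0, 0, 0, -6.3, 0, 7.7, -1, 0, 0, 0, -6.2, 0, 7.7, -1, 0, 0, 0, -6.2, 0, 7.8, -1, 0, 0, 0, -6.2, 0, 7.7, -1, 0, 0, 0, -6.2, 0, 7.7, -1, 0, 0, 0, -6.3, 0, 7.7, -1, 0, 0, 0, -3.8, 0, 4.7, -1, 0, 0, 0, -3.7, 0, 4.6, -1, 0, 0, 0, -3.8, 0, 4.7, -1, 0, 0, 0, -3.8, 0, 4.7, -1])

```text
time_s: 21.22
position: [485.0, -29.5, 70.0]
eef_rot: [0.858, -0.391, 0.304, 0.139]
wrist_force: [0.1, 0.3, -1.4]
gripper_width: 0.773
finger_force: 67.0
```

Run:
```python
from h import *
s=show();T=R.from_quat(s['eef_rot']);j=s['position']+T.apply(q0);print("jar",j.round(1),"axis",(T*OS.inv()).apply([0,0,1]).round(4))
a,_=camera("side");b,_=camera("top");w,_=camera("wrist")
u,v=proj("side",j+[0,0,40])[0].astype(int);u2,v2=proj("top",j+[0,0,40])[0].astype(int)
A=cv2.resize(a[v-50:v+70,u-50:u+50],(500,600),interpolation=cv2.INTER_CUBIC)
B=cv2.resize(b[v2-40:v2+40,u2-30:u2+90],(300,200),interpolation=cv2.INTER_CUBIC)
W=cv2.resize(w,(300,225))
o=np.zeros((600,800,3),np.uint8);o[:,:500]=A;o[:200,500:]=B;o[210:435,500:]=W;cv2.imwrite("pics/p5.png",o);print(u,v,u2,v2)
```

```text
{'time_s': 21.225, 'joint_pos': [0.221, -0.421, 2.294, -0.704, 1.028, 2.947], 'position': [485.048, -29.49, 70.03], 'eef_rot': [0.858, -0.391, 0.304, 0.139], 'wrist_force': [0.078, 0.333, -1.38], 'gripper_width': 0.773, 'finger_force': 67.03}
jar [478.3 -20.5  25.6] axis [-1.e-04  4.e-04  1.e+00]
287 223 267 161
```

View pics/p5.png

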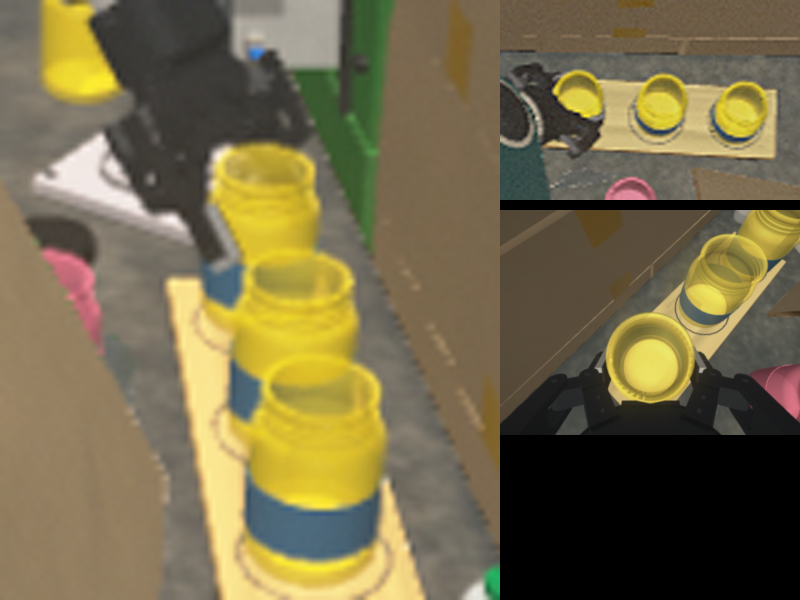

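The jar is held upright over the left ring, in line with the other two. In the side crop its rim is at (265,175), with the neighbours at (300,280) and (325,385). I'll lower it gently.

send_rows(series=[0, 0, 0, -1.3, 0, 1.6, -1, 0, 0, 0, -1.3, 0, 1.6, -1, 0, 0, 0, -1.3, 0, 1.6, -1, 0, 0, 0, 0, 0, 0, -1])

```text
time_s: 21.88
position: [484.9, -29.5, 63.9]
eef_rot: [0.858, -0.391, 0.304, 0.139]
wrist_force: [0.2, -1.7, -1.9]
gripper_width: 0.775
finger_force: 67.0
```

send_rows(series=[0, 0, 0, -0.8, 0, 0.9, -1, 0, 0, 0, 0, 0, 0, -1])

```text
time_s: 22.12
position: [484.9, -29.5, 62.8]
eef_rot: [0.858, -0.391, 0.304, 0.139]
wrist_force: [0.3, 0.1, -2.0]
gripper_width: 0.772
finger_force: 67.0
```

Run:
```python
from h import *
s=show();T=R.from_quat(s['eef_rot']);print("jar",(s['position']+T.apply(q0)).round(1))
```

```text
{'time_s': 22.125, 'joint_pos': [0.221, -0.411, 2.3, -0.71, 1.016, 2.959], 'position': [484.911, -29.459, 62.829], 'eef_rot': [0.858, -0.391, 0.304, 0.139], 'wrist_force': [0.303, 0.111, -2.013], 'gripper_width': 0.772, 'finger_force': 67.026}
jar [478.1 -20.5  18.4]
```

send_rows(series=[0, 0, 0, -0.5, 0, 0.6, -1, 0, 0, 0, 0, 0, 0, -1])

```text
time_s: 22.38
position: [485.1, -29.5, 62.5]
eef_rot: [0.858, -0.391, 0.304, 0.139]
wrist_force: [-2.1, -0.2, 2.6]
gripper_width: 0.774
finger_force: 67.5
```

send_rows(series=[0, 0, 0, -0.4, 0, 0.5, -1, 0, 0, 0, 0, 0, 0, -1])

```text
time_s: 22.62
position: [485.2, -29.6, 62.4]
eef_rot: [0.858, -0.391, 0.304, 0.139]
wrist_force: [-8.0, -0.3, 12.2]
gripper_width: 0.772
finger_force: 68.5
```

Contact is made at the board's height. I'll ease off slightly and open.

send_rows(series=[0, 0, 0, 0.4, 0, -0.5, -1, 0, 0, 0, 0, 0, 0, 0.62, 0, 0, 0, 0, 0, 0, 0.8, 0, 0, 0, 0, 0, 0, 1, 0, 0, 0, 0, 0, 0, 1, 0, 0, 0, 0, 0, 0, 1])

```text
time_s: 23.38
position: [484.9, -29.4, 62.1]
eef_rot: [0.858, -0.391, 0.304, 0.139]
wrist_force: [0.6, 0.4, -0.4]
gripper_width: 0.997
finger_force: 0.0
```

Run:
```python
from h import *
s=show();T=R.from_quat(s['eef_rot'])
p=s['position'];path([(p-ZR*120,T)],s['joint_pos'])
```

```text
{'time_s': 23.375, 'joint_pos': [0.221, -0.41, 2.3, -0.711, 1.015, 2.961], 'position': [484.935, -29.445, 62.092], 'eef_rot': [0.858, -0.391, 0.304, 0.139], 'wrist_force': [0.576, 0.416, -0.418], 'gripper_width': 0.997, 'finger_force': 0.0}
0.2 c0.000 dq0.06 [ 0.26 -0.45  2.3  -0.7   1.07  2.95] flap:3wris head:19wris barrel:28wris
0.4 c0.000 dq0.06 [ 0.29 -0.5   2.29 -0.69  1.13  2.95] flap:11wris barrel:31flan head:33wris
0.6 c0.000 dq0.06 [ 0.33 -0.53  2.28 -0.68  1.19  2.95] flap:23wris barrel:32flan head:42knuc
0.8 c0.000 dq0.06 [ 0.37 -0.56  2.27 -0.67  1.25  2.95] barrel:21knuc head:29knuc flap:32body
1.0 c0.000 dq0.06 [ 0.41 -0.59  2.25 -0.67  1.31  2.96] barrel:4knuc head:19knuc flap:23body
```

```bash
cat >> h.py <<'E'
OL=orient(YAW,D(25))*HALF;ZL=OL.as_matrix()[:,2]
E
python3 - <<'E'
from h import *
s=sense();T=R.from_quat(s['eef_rot']);p=s['position'];b=barrel(1.25);print(b)
A=p-ZR*85;B=A+[10,-40,190];M=orient(0,D(20))*HALF;C=(445,50,380);E=b-ZL*80
W=[(A,T),(B,T),(C,M),(E,OL)]
path(W,s['joint_pos']);rows([(A,T,6),(B,T,9),(C,M,10),(E,OL,10)],1)
E
```

```text
[468.34441298 131.34697919 268.00616286]
0.2 c0.000 dq0.04 [ 0.25 -0.44  2.3  -0.7   1.06  2.96] flap:2wris head:16wris barrel:24wris
0.4 c0.000 dq0.04 [ 0.27 -0.47  2.29 -0.69  1.1   2.95] flap:7wris head:25wris barrel:31flan
0.6 c0.000 dq0.04 [ 0.3  -0.5   2.29 -0.69  1.14  2.95] flap:11wris barrel:31flan head:35wris
0.8 c0.000 dq0.04 [ 0.32 -0.53  2.28 -0.68  1.18  2.95] flap:20wris barrel:32flan head:44knuc
1.0 c0.000 dq0.04 [ 0.35 -0.55  2.28 -0.68  1.22  2.95] barrel:29knuc flap:32wris head:35knuc
0.2 c0.000 dq0.07 [ 0.33 -0.58  2.23 -0.66  1.27  2.88] barrel:10knuc flap:43body head:43knuc
0.4 c0.000 dq0.06 [ 0.31 -0.61  2.18 -0.64  1.31  2.82] barrel:12knuc flap:53knuc head:66knuc
0.6 c0.000 dq0.06 [ 0.28 -0.62  2.13 -0.63  1.35  2.76] barrel:26knuc flap:72knuc head:95knuc
0.8 c0.000 dq0.06 [ 0.26 -0.63  2.07 -0.61  1.39  2.7 ] barrel:53knuc flap:92knuc head:124body
1.0 c0.000 dq0.06 [ 0.24 -0.63  2.01 -0.6   1.43  2.65] barrel:86knuc flap:119knuc head:155body
0.2 c0.000 dq0.21 [ 0.21 -0.65  1.99 -0.49  1.42  2.44] barrel:88knuc flap:135knuc head:152knuc
0.4 c0.000 dq0.21 [ 0.
[... 1240 characters left out ...]
1,-0.075,-1.5,-4.2,-9.2,1,0.043,-0.031,-0.074,-1.5,-4.6,-8.9,1,0.042,-0.031,-0.075,-1.3,-5.1,-8.7,1,0.042,-0.031,-0.075,-1.2,-5.6,-8.4,1,0.043,-0.032,-0.075,-1.1,-6,-8.2,1.0]
[0.042,-0.031,-0.074,-0.8,-6.5,-7.8,1,0.042,-0.031,-0.075,-0.6,-6.8,-7.6,1,0.043,-0.031,-0.075,-0.3,-7.2,-7.2,1,0.042,-0.031,-0.074,0.1,-7.4,-6.9,1,0.042,-0.031,-0.075,0.3,-7.8,-6.6,1,0.034,0.008,-0.082,-1.2,-5.5,3.8,1,0.034,0.008,-0.081,-0.7,-5.5,3.9,1,0.033,0.008,-0.082,-0.4,-5.4,4.1,1,0.034,0.009,-0.082,0.1,-5.2,4.3,1,0.034,0.008,-0.081,0.4,-5.1,4.5,1,0.034,0.008,-0.082,0.8,-4.8,4.7,1,0.034,0.008,-0.081,1.2,-4.7,4.8,1,0.034,0.008,-0.082,1.5,-4.3,5,1,0.034,0.008,-0.082,1.8,-4.1,5.1,1,0.033,0.008,-0.081,2,-3.7,5.3,1.0]
```

send_rows(series=[0, 0, 0, 0, 0, -14.2, 1, 0, 0, 0, 0, 0, -14.2, 1, 0, 0, 0, 0, 0, -14.2, 1, 0, 0, 0, 0, 0, -14.2, 1, 0, 0, 0, 0, 0, -14.2, 1, 0, 0, 0, 0, 0, -14.2, 1, 0, 0, 0, 16.5, 2.1, -13.8, 1, 0, 0, 0, 16.5, 2.1, -13.8, 1, 0, 0, 0, 16.5, 2.1, -13.8, 1, 0, 0, 0, 16.5, 2.1, -13.8, 1, 0, 0, 0, 16.5, 2.1, -13.8, 1, 0, 0, 0, 16.5, 2.1, -13.8, 1, 0, 0, 0, 16.5, 2.1, -13.8, 1, 0, 0, 0, 16.5, 2, -13.8, 1, 0, 0, 0, 16.5, 2.1, -13.8, 1])

```text
time_s: 25.25
position: [460.1, -29.6, 319.7]
eef_rot: [0.858, -0.391, 0.304, 0.139]
wrist_force: [0.6, -0.2, -0.1]
gripper_width: 1.004
finger_force: 0.0
```

send_rows(series=[0.042, -0.031, -0.075, -1.5, -4.2, -9.2, 1, 0.043, -0.031, -0.074, -1.5, -4.6, -8.9, 1, 0.042, -0.031, -0.075, -1.3, -5.1, -8.7, 1, 0.042, -0.031, -0.075, -1.2, -5.6, -8.4, 1, 0.043, -0.032, -0.075, -1.1, -6, -8.2, 1, 0.042, -0.031, -0.074, -0.8, -6.5, -7.8, 1, 0.042, -0.031, -0.075, -0.6, -6.8, -7.6, 1, 0.043, -0.031, -0.075, -0.3, -7.2, -7.2, 1, 0.042, -0.031, -0.074, 0.1, -7.4, -6.9, 1, 0.042, -0.031, -0.075, 0.3, -7.8, -6.6, 1, 0.034, 0.008, -0.082, -1.2, -5.5, 3.8, 0.4, 0.034, 0.008, -0.081, -0.7, -5.5, 3.9, 0.4, 0.033, 0.008, -0.082, -0.4, -5.4, 4.1, 0.4, 0.034, 0.009, -0.082, 0.1, -5.2, 4.3, 0.4, 0.034, 0.008, -0.081, 0.4, -5.1, 4.5, 0.4, 0.034, 0.008, -0.082, 0.8, -4.8, 4.7, 0.4, 0.034, 0.008, -0.081, 1.2, -4.7, 4.8, 0.4, 0.034, 0.008, -0.082, 1.5, -4.3, 5, 0.4, 0.034, 0.008, -0.082, 1.8, -4.1, 5.1, 0.4, 0.033, 0.008, -0.081, 2, -3.7, 5.3, 0.4])

```text
time_s: 27.75
position: [447.8, 105.5, 341.3]
eef_rot: [0.882, 0.419, 0.196, -0.092]
wrist_force: [1.7, 0.7, 0.3]
gripper_width: 0.701
finger_force: 0.0
```

Run:
```python
from h import *
s=show();T=R.from_quat(s['eef_rot']);b=barrel(1.25);print("barrel in tool",T.inv().apply(b-s['position']).round(1),"rot",(T.inv()*OL).as_rotvec().round(3))
im,d=camera("wrist");P=cloud("wrist",d,s);uv=proj("wrist",b,s)[0];print(uv)
m=(np.linalg.norm(P-b,axis=-1)<28)&(im.max(-1)<80);v,u=np.nonzero(m);print(m.sum(),u.mean() if m.any() else 0,v.mean() if m.any() else 0,P[m].mean(0))
```

```text
{'time_s': 27.75, 'joint_pos': [-0.04, -0.577, 1.888, 0.344, 1.558, 0.688], 'position': [447.845, 105.515, 341.252], 'eef_rot': [0.882, 0.419, 0.196, -0.092], 'wrist_force': [1.729, 0.66, 0.287], 'gripper_width': 0.701, 'finger_force': 0.0}
barrel in tool [-1.1 -0.5 80.3] rot [-0.    -0.     0.003]
[256.7161561  196.45469772]
1079 257.35495829471733 201.78220574606118 [465.56884086 127.11576705 274.43851482]
```

send_rows(series=[0, 0, 0, -0.5, -0.3, 15, 0.3, 0, 0, 0, -0.5, -0.2, 15, 0.3, 0, 0, 0, 0, 0, 15, 0.3, 0, 0, 0, 0, 0, 14, 0.3, 0, 0, 0, 0, 0, 14, 0.3, 0, 0, 0, 0, 0, 13, 0.3, 0, 0, 0, 0, 0, 12, 0.3, 0, 0, 0, 0, 0, 0, 0.3])

```text
time_s: 28.8
position: [472.9, 137.3, 250.4]
eef_rot: [0.883, 0.417, 0.195, -0.093]
wrist_force: [1.5, 0.1, -0.2]
gripper_width: 0.646
finger_force: 0.0
```

Run:
```python
from h import *
s=show();T=R.from_quat(s['eef_rot']);b=barrel(1.25);print("barrel in tool",T.inv().apply(b-s['position']).round(1))
```

```text
{'time_s': 28.8, 'joint_pos': [0.044, -0.519, 1.997, 0.326, 1.374, 0.714], 'position': [472.946, 137.339, 250.377], 'eef_rot': [0.883, 0.417, 0.195, -0.093], 'wrist_force': [1.53, 0.082, -0.165], 'gripper_width': 0.646, 'finger_force': 0.0}
barrel in tool [  0.6   0.2 -19.2]
```

Well placed. I'll pinch it and then swing down.

send_rows(series=[0, 0, 0, 0, 0, 0, -1, 0, 0, 0, 0, 0, 0, -1, 0, 0, 0, 0, 0, 0, -1, 0, 0, 0, 0, 0, 0, -1])

```text
time_s: 29.3
position: [473.5, 136.7, 252.3]
eef_rot: [0.883, 0.417, 0.196, -0.092]
wrist_force: [4.0, -3.1, 0.4]
gripper_width: 0.386
finger_force: 60.7
```

Run:
```python
from h import *
s=show();T=R.from_quat(s['eef_rot']);off=T.inv().apply(barrel(1.25)-s['position']);print(off.round(1));json.dump(list(off),open('loff.json','w'))
L=np.linspace(1.25,-.02,15)[1:]
path([(barrel(.6)-T.apply(off),T),(barrel(0)-T.apply(off),T)],s['joint_pos'],lam=-1.4)
rows([(barrel(l)-T.apply(off),T,1) for l in L],-1)
```

```text
{'time_s': 29.3, 'joint_pos': [0.043, -0.52, 1.995, 0.325, 1.374, 0.714], 'position': [473.457, 136.66, 252.312], 'eef_rot': [0.883, 0.417, 0.196, -0.092], 'wrist_force': [4.014, -3.08, 0.392], 'gripper_width': 0.386, 'finger_force': 60.721}
[ -0.   -0.5 -17.3]
0.2 c0.000 dq0.02 [ 0.03 -0.53  2.01  0.33  1.37  0.7 ] head:65knuc hinge:102knuc flap:105knuc
0.4 c0.000 dq0.02 [ 0.02 -0.54  2.03  0.33  1.36  0.69] head:61knuc flap:98knuc hinge:98knuc
0.6 c0.000 dq0.02 [ 0.01 -0.55  2.05  0.34  1.36  0.67] head:55knuc flap:90knuc hinge:94knuc
0.8 c0.000 dq0.02 [-0.   -0.56  2.07  0.34  1.35  0.66] head:51knuc flap:83knuc hinge:92knuc
1.0 c0.000 dq0.02 [-0.01 -0.57  2.09  0.34  1.35  0.65] head:48knuc flap:77knuc hinge:90knuc
0.2 c0.000 dq0.01 [-0.01 -0.56  2.1   0.34  1.34  0.64] head:42knuc flap:74knuc hinge:85knuc
0.4 c0.000 dq0.01 [-0.01 -0.56  2.11  0.35  1.32  0.64] head:37knuc flap:71knuc hinge:79body
0.6 c0.000 dq0.01 [-0.01 -0.56  2.12  0.35  1.31  0.63] head:34knuc flap:68knuc hinge:73body
0.8 c0.000 dq0.01 [-0.01 -0.56  2.14  0.35  1.29  0.62] head:32knuc flap:66knuc hinge:67body
1.0 c0.000 dq0.01 [-0.01 -0.55  2.15  0.35  1.28  0.62] head:28body hinge:61body foot:64knuc
14 rows maxw 0.0 maxt 6.7 end [456.  115.3 167.7]
[0,0,0,-6.6,0,1.5,-1,0,0,0,-6.5,0,2.2,-1,0,0,0,-6.2,0,2.7,-1,0,0,0,-6,0,3.3,-1,0,0,0,-5.6,0,3.8,-1,0,0,0,-5.3,0,4.3,-1,0,0,0,-4.9,0,4.7,-1,0,0,0,-4.4,-0.1,5.2,-1,0,0,0,-3.9,0,5.5,-1,0,0,0,-3.4,0,5.9,-1,0,0,0,-2.9,0,6.2,-1,0,0,0,-2.3,0,6.4,-1,0,0,0,-1.7,0,6.6,-1,0,0,0,-1.1,0,6.7,-1.0]
```

send_rows(series=[0, 0, 0, -6.6, 0, 1.5, -1, 0, 0, 0, -6.5, 0, 2.2, -1, 0, 0, 0, -6.2, 0, 2.7, -1, 0, 0, 0, -6, 0, 3.3, -1, 0, 0, 0, -5.6, 0, 3.8, -1, 0, 0, 0, -5.3, 0, 4.3, -1, 0, 0, 0, -4.9, 0, 4.7, -1, 0, 0, 0, -4.4, 0, 5.2, -1, 0, 0, 0, -3.9, 0, 5.5, -1, 0, 0, 0, -3.4, 0, 5.9, -1, 0, 0, 0, -2.9, 0, 6.2, -1, 0, 0, 0, -2.3, 0, 6.4, -1, 0, 0, 0, -1.7, 0, 6.6, -1, 0, 0, 0, -1.1, 0, 6.7, -1, 0, 0, 0, 0, 0, 0, -1])

```text
time_s: 31.18
position: [456.1, 115.2, 167.8]
eef_rot: [0.883, 0.417, 0.196, -0.091]
wrist_force: [-0.7, -7.2, 3.6]
gripper_width: 0.384
finger_force: 80.6
```

send_rows(series=[0, 0, 0, 0.2, 0, 3.5, -1, 0, 0, 0, 0, 0, 0, -1])

```text
time_s: 31.42
position: [456.9, 116.2, 164.6]
eef_rot: [0.883, 0.417, 0.196, -0.091]
wrist_force: [-3.1, -11.7, 4.5]
gripper_width: 0.388
finger_force: 81.9
```

Run:
```python
from h import *
s=show();T=R.from_quat(s['eef_rot']);b=s['position']+T.apply(json.load(open('loff.json')));v=R.from_euler('z',-YAW).apply(b-O);print(v.round(1),"lever",np.arctan2(v[2]-207,12-v[0])+.3)
```

```text
{'time_s': 31.425, 'joint_pos': [-0.009, -0.546, 2.152, 0.35, 1.267, 0.62], 'position': [456.93, 116.158, 164.638], 'eef_rot': [0.883, 0.417, 0.196, -0.091], 'wrist_force': [-3.138, -11.733, 4.454], 'gripper_width': 0.388, 'finger_force': 81.893}
[-57.9 -58.2 180.3] lever -0.06416937202117895
```

The grip is slipping past the stop, so the lever is down. I'll release, back away and verify.

send_rows(series=[0, 0, 0, 0, 0, 0, 0.36, 0, 0, 0, 0, 0, 0, 0.36, 0, 0, 0, 0, 0, 0, 0.36, 0, 0, 0, 0, 0, -15, 0.36, 0, 0, 0, 0, 0, -20, 0.36, 0, 0, 0, 0, 0, -25, 0.36, 0, 0, 0, 0, 0, -25, 0.36, 0, 0, 0, 0, 0, -25, 0.36, 0, 0, 0, 0, 0, -20, 0.36, 0, 0, 0, 0, 0, 0, 0.36])

```text
time_s: 32.67
position: [421.7, 74.2, 283.6]
eef_rot: [0.883, 0.417, 0.197, -0.091]
wrist_force: [0.6, -0.4, -0.0]
gripper_width: 0.679
finger_force: 0.0
```

Run:
```python
from h import *
s=show();b=barrel(0)
im,d=camera("wrist");P=cloud("wrist",d,s);uv=proj("wrist",b,s)[0]
m=(np.linalg.norm(P-b,axis=-1)<30)&(im.max(-1)<80);v,u=np.nonzero(m);print("barrel proj",uv.round(1),"seen",m.sum(),u.mean(),v.mean(),P[m].mean(0).round(1))
for l in(.05,.1):print(l,proj("wrist",barrel(l),s)[0].round(1))
a,da=camera("side");t,dt=camera("top")
k,l=proj("side",[460,60,60])[0].astype(int)
A=cv2.resize(a[l-75:l+75,k-60:k+65],(500,600),interpolation=cv2.INTER_CUBIC);B=cv2.resize(t[125:225,210:360],(300,200),interpolation=cv2.INTER_CUBIC);W=cv2.resize(im,(300,225))
o=np.zeros((600,800,3),np.uint8);o[:,:500]=A;o[:200,500:]=B;o[210:435,500:]=W;cv2.imwrite("pics/f6.png",o)
```

```text
{'time_s': 32.675, 'joint_pos': [-0.133, -0.658, 2.027, 0.367, 1.532, 0.586], 'position': [421.699, 74.166, 283.64], 'eef_rot': [0.883, 0.417, 0.197, -0.091], 'wrist_force': [0.608, -0.374, -0.046], 'gripper_width': 0.679, 'finger_force': 0.0}
barrel proj [256.6 185.7] seen 863 257.51448435689457 185.33371958285053 [450.5 108.4 195.3]
0.05 [256.7 186.3]
0.1 [256.7 186.6]
```

View pics/f6.png

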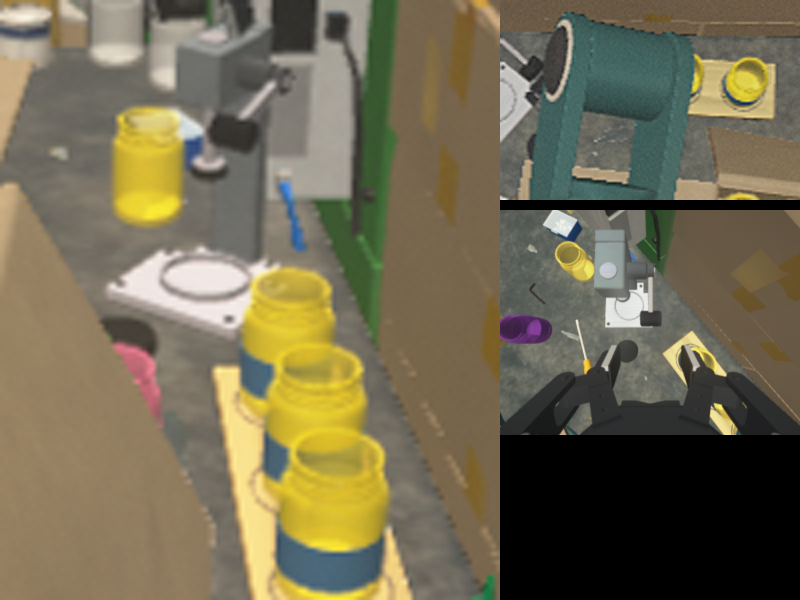

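The jar stands upright on the left ring in line with the others, and the foot is down over the empty nest. I'll compare the lever with its initial picture before handing in.

Run:
```python
from h import *
a,_=camera("side");a0=cv2.imread("pics/side0.png");g,g0=[cv2.cvtColor(x,cv2.COLOR_BGR2GRAY) for x in(a,a0)]
for n,p,h in(("barrel",barrel(0),8),("foot",st(0,0,119),6),("head",st(-10,0,210),9)):
    u,v=proj("side",p)[0].round().astype(int)
    t=g0[v-h:v+h+1,u-h:u+h+1];S=g[v-h-6:v+h+7,u-h-6:u+h+7]
    up=lambda x:cv2.resize(x,None,fx=4,fy=4,interpolation=cv2.INTER_CUBIC)
    r=cv2.matchTemplate(up(S),up(t),cv2.TM_CCOEFF_NORMED);_,m,_,l=cv2.minMaxLoc(r);print(n,(u,v),"shift px",(l[0]/4-6,l[1]/4-6),round(m,3))
print("px per .1rad",(proj("side",barrel(.1))-proj("side",barrel(0))).round(2))
```

```text
barrel (np.int64(274), np.int64(170)) shift px (0.0, 0.0) 0.994
foot (np.int64(268), np.int64(178)) shift px (0.0, 0.0) 0.848
head (np.int64(267), np.int64(154)) shift px (0.0, 0.0) 0.979
px per .1rad [[-0.23 -1.98]]
```

The lever is back at its fully-down position, with 0 px shift. I'm handing in.

```bash
python3 -c "
from plant import *
print(job_done())"
```

```text
the job is handed in; nothing more can be done
None
```

The job is handed in at about 33 s: the lever was swung up, the jar was set upright on the left ring in line with the other two, and the lever is fully down again over the empty stand.

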